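# Turn the covered die rack to the light V-die and load it into the press shoe

### The job

The next bend needs the light grey die with the V-groove. Turn the rotary die rack by its knob until that die's pocket stands squarely in the middle of the cover's opening, take the die out and put it down on the bare bench top, then take it again by its two ends and lower it gently between the cheeks of the die shoe: flat on the seat, groove up and centred lengthwise. Leave the other three dies in their pockets and do not disturb the other things on the bench.

Things in the scene. Friction and masses are not known exactly. Their poses are not given: they have to be found in the camera images.
- rack: Fixed part of the rotary die rack: round grey base 272 mm across, 10 mm thick, and a clear acrylic cover: flat top 52.5 to 56.5 mm above the bench, radius 134 mm; side wall at radius 121 to 124 mm. The cover is cut away 55 degrees either side of the frame's -x (the robot's side; a red arrow marks the middle): this is the opening. Origin on the turning axis at bench height, z up.
- rack_opening (a point): Fixed point in the middle of the opening, 75 mm from the axis along the rack's -x, 24 mm above the bench: where the centre of a pocket's floor is when the pocket stands squarely there. Axes as the rack's.
- turnplate: Aluminium turning plate under the cover, one piece with the knob; origin on the axis at bench height. Four pockets along its +x, +y, -x, -y: centres 75 mm from the axis, floor 24 mm above the bench, 62 mm radially x 38 mm; side ribs 4 mm, outer rib 6 mm above the floor. Hub drum (radius 41 mm, top 49 mm above bench) closes the inner end, so a die there can be gripped across its width only.
- knob (a point): Middle of the black ribbed round knob on the rack's axis: 40 mm in diameter, from 59.5 to 87.5 mm above the bench (3 mm above the cover); this point is 73.5 mm above the bench. It turns with the turning plate about the vertical, either way, several turns. Light friction (about 0.1 N m) holds it wherever it is left; there are no detents.
- light_v_die: The wanted die: light grey steel, 46 (x) x 30 (y) x 20 mm high, V-groove along x in its top; 0.10 to 0.17 kg, loose. Origin at the centre of its underside, z up. At the start it lies groove up in a pocket under the cover, left or right of the opening, its length roughly radial and its centre a few mm off the pocket's centre.
- dark_v_die: Other die: black, V-groove along its top, 50 (x) x 22 (y) x 20 mm; origin at the centre of its underside. In a pocket, stays there.
- light_ridge_die: Other die: grey with a ridged (roof-shaped, no groove) top, 58 (x) x 26 (y) x 20 mm; origin at the centre of its underside. In a pocket, stays there.
- dark_ridge_die: Other die: black with a ridged top, 55 (x) x 34 (y) x 20 mm; origin at the centre of its underside. In a pocket, stays there.
- shoe: Die shoe of the press, fixed: dark steel base plate 112 (x) x 100 (y) x 14 mm; on it two bright cheeks, x from -18 to 18 mm, 20 mm high above the plate, inner faces at y = -16.5 and 16.5 mm (33 mm apart, 4 mm chamfers at the upper inner edges). The channel runs along x, open at both ends. Origin at the centre of the underside, z up.
- shoe_seat (a point): Middle of the seat between the cheeks, 14 mm above the bench: where the centre of the die's underside belongs, its length along the shoe's x. It then sticks out 5 mm past the cheeks at each end; the cheeks are as high as the die, so it can be held there only by its ends (46 mm apart). Axes as the shoe's.
- bent_rule: Bystander: bent strip of steel cutting rule standing on edge, 41 x 77 x 24 mm; origin at the centre of its underside.
- marker: Bystander: white marker pen with black cap, 16 x 122 (y) x 17 mm; origin at the centre of its underside.
- tape_roll: Bystander: roll of black tape lying flat, 70 mm across, 18 mm high; origin at the centre of its underside.
- vernier: Bystander: steel vernier caliper lying flat, 62 x 210 (y) x 8 mm; origin at the centre of its underside.
There are look-alikes about, which are no part of the job. Of the things shaped like the shoe, the steel one is meant.

How it is judged:
By the outcome, as a careful person would: the job done as asked, in the order asked, and still so for the second after the job is handed in, with the robot touching nothing.
It also fails if it takes over 72 s, if anything falls off the work surface, if the arm or the gripper's body presses on something with over 40 N, if the wrist force passes 120 N, or if a joint passes its speed limit or range.

### The arm

A 6-joint arm with a two-finger parallel gripper is mounted at the origin on a cart in front of the work surface, level with it; the furniture and walls round the work are solid. World frame = base frame: x ahead of the robot, y to its left, z up, the work surface at z = 0. Lengths are in m, angles in rad, forces in N, time in s.
With the tool pointing down it reaches from about 0.3 to 0.85 m from the base axis. Payload 5.4 kg.
Tool frame: the origin (TCP) lies between the finger pads; the fingertips stand 8 mm ahead of it and the grasp point (between the pads) lies 11 mm behind it (tip_reach is the distance from the TCP to the fingertips, in m); y points along the fingers, x is the direction in which the jaws open and shut, and the axes are right-handed (so a half turn about y gives the same grasp; the last joint's range is limited). The gripper opens to 85 mm and grips with 20 to 120 N. Pads are 22 mm wide; open, the fingers measure 114 mm over their backs; the gripper's body (76 mm by 85 mm) begins 54 mm behind the grasp point. The pads swing forward as they close: fully open they stand 13 mm farther back than shut.
Start: joints at [-1.389, 0.158, 1.597, -0, 1.386, -0.21], TCP at [0.22, -0.531, 0.239] pointing down, gripper open.
Joint ranges: [-2.91, 2.91], [-0.94, 2.29], [0.18, 2.7], [-1.29, 4.43], [0.17, 2.64], [-3, 3]. Speed limits (rad/s): [2.57, 2.57, 3.14, 3.14, 3.14, 3.14].

### API

Orientations are given as [roll, pitch, yaw] about the fixed x, y, z axes, in that order (R = Rz(yaw) Ry(pitch) Rx(roll)).
In Python, from bench import observe, get_image, sign_off, masks_of, spot_point, tip_reach gives the robot as it stands.
- The arm moves only by the tool step_arm, never from a script. Its argument "rows" is text: rows parted by semicolons, each of 6 numbers parted by spaces: the shift along the tool's x, y, z in mm, then the turn, a rotation vector about the tool's x, y, z in degrees. A call has 1 to 20 rows; each row shifts and turns the commanded pose from where the row before left it, along the tool's axes as they then stand; what a row does not reach is not made up. A row lasts 1/10 s, in which the tool goes at most 50 mm and 8.59 degrees, less where a joint would pass 70% of its speed; a pose out of reach is approached as far as the arm can. A call is refused whole if a number of a shift passes 50 or a number of a turn 8.59, either way. A call with a gripper value outside its range is refused whole. "grip" is the closure, from 0 (fully open) to 1 (shut), set as the call begins (left out, the last holds). The fingers move at their own pace and stop on an object; the grip force is fixed at half the most. Time passes only in rows, so rows that do not move let the fingers close. It gives the time, the measured TCP pose, the force and the opening at its end, in the units of the state.
- observe(): the state, without advancing time (a new reading comes with each control period).
- get_image(name): name is "side" or "top"; returns a dict with "frame" (480x640x3 uint8, blue, green, red), "camera_matrix" (3x3 intrinsics, pixels), "R" (3x3) and "t" (3): a world point X has camera coordinates R X + t. Camera axes: x right, y down, z forward; pixel columns grow to the right and rows downward; lengths in m; the calibration is good to about 2 mm. A picture is of the moment at which its call begins. There is no depth.
- sign_off(): hands the job in, once; it reports no verdict.
Trained networks look in the newest picture that a camera, given by its name, has taken for a name from the list of things; names that differ only in an ending like _2 or _b are one class to them, and where a whole thing is asked for, a point or a joint stands for the part that bears it (a point fixed in the world has none). Each returns a list of dicts, best first, with "confidence" (0 to 1); they miss things now and then, are a little off and sometimes report something else, mostly with a low value. They report only what shows in the picture. A call takes as long as a camera call. They do not tell look-alikes from the thing itself.
- masks_of(name, camera): "mask" (480x640 bool, what is visible of it) and "uv" ([column, row] in pixels, amid what is visible of it).
- spot_point(name, camera): "uv" ([column, row] in pixels: a listed point, or the origin of a listed thing).
The state is a dict: "time": time; "joint_pos": joint angles; "dq": joint speeds; "joint_efforts": joint torques, N m; "ee_pos": TCP position; "orientation": TCP orientation; "contact_force": force on the tool from outside, world axes, zero at the start; "moment": the same for the moment, N m; "gripper_width": finger opening in m.
Only numpy, scipy, OpenCV 4.12 (cv2) and the standard library are available. Lean on these libraries where they do the work, as an engineer would, in place of code of your own. Each camera call takes 0.05 s, during which the arm holds its last target.

## Working session

There is one attempt and no reset: what is moved stays moved. The work goes in short steps, Python scripts to look and compute and a tool call to move; the robot and the scene stay as the last step left them, time stands still between calls to the robot, and variables do not carry over. Pictures are saved under pics/ and viewed, and the job is handed in when it is done.

Besides the shell and the picture viewer there is one more tool, called after ">>>" by a JSON object that holds its "api" and its "payload", one argument or row to a line. step_arm: Moves the arm, as the interface text tells. Its arguments: {"type":"object","properties":{"rows":{"type":"string"},"grip":{"type":"number"}},"required":["rows"]}

```bash
ls; mkdir -p pics; python3 - <<'E'
from bench import *
import cv2
for c in("top","side"):
    d=get_image(c); cv2.imwrite(f"pics/{c}0.png",d["frame"]); print(c,d["camera_matrix"].tolist(),d["R"].tolist(),d["t"].tolist())
    for n in ["rack","rack_opening","turnplate","knob","light_v_die","dark_v_die","light_ridge_die","dark_ridge_die","shoe","shoe_seat","marker","vernier","tape_roll","bent_rule"]:
        try: print(n,[(np_["uv"],round(np_["confidence"],2)) for np_ in spot_point(n,c)])
        except Exception as e: print(n,e)
print(observe(),tip_reach)
E
```

```text
pics
top [[553.9773684662376, 0.0, 318.2567106563329], [0.0, 553.9773684662376, 233.11942641620706], [0.0, 0.0, 1.0]] [[-0.0183682324241845, -0.9998311377952587, -0.000551300869759335], [-0.9887827119706387, 0.018246998037601145, -0.14824235417249743], [0.1482273812276244, -0.002177833247436304, -0.9889509090428839]] [0.026783993688711635, 0.5281207476116531, 1.6126381291234795]
rack [([253.0, 216.7], 0.61)]
rack_opening [([259.9, 243.3], 0.88)]
turnplate []
knob [([254.7, 217.4], 0.74)]
light_v_die [([258.9, 241.3], 0.6)]
dark_v_die [([418.8, 232.1], 0.32)]
light_ridge_die [([260.3, 245.2], 0.64)]
dark_ridge_die []
shoe [([440.3, 292.3], 0.88), ([414.8, 230.8], 0.82), ([377.9, 298.4], 0.61)]
shoe_seat [([446.1, 290.1], 0.85), ([378.3, 298.8], 0.84), ([417.1, 231.7], 0.6)]
marker [([364.6, 179.8], 0.67)]
vernier [([186.3, 220.5], 0.87), ([258.9, 245.6], 0.39)]
tape_roll [([446.8, 184.2], 0.62)]
bent_rule [([394.0, 190.1], 0.64)]
side [[509.07075910982246, 0.0, 316.5957243578343], [0.0, 509.07075910982246, 234.77979294859037], [0.0, 0.0, 1.0]] [[0.999533971072025, 0.02079482703681829,
[... 903 characters left out ...]
{'time': 1.5, 'joint_pos': array([-1.38909396e+00,  1.58398714e-01,  1.59699089e+00,  4.02545942e-06,
        1.38621402e+00, -2.10116141e-01]), 'dq': array([-2.64248137e-05, -7.35364315e-04, -8.17750161e-04,  5.98553996e-04,
       -3.59731572e-05,  1.70957160e-03]), 'joint_efforts': array([-4.67726350e-04, -3.96006346e+01, -3.31694591e+01, -2.89832433e-04,
        6.53976822e-04, -3.06116033e-05]), 'ee_pos': array([ 0.21954511, -0.53141921,  0.23930444]), 'orientation': array([-1.57079017e+00,  9.90273451e-06, -1.17897856e+00]), 'contact_force': array([ 0.81924492,  0.31790289, -0.62055142]), 'moment': array([0.04704238, 0.01716207, 0.00171287]), 'gripper_width': 0.08509868208184099} 0.008
```

View pics/top0.png

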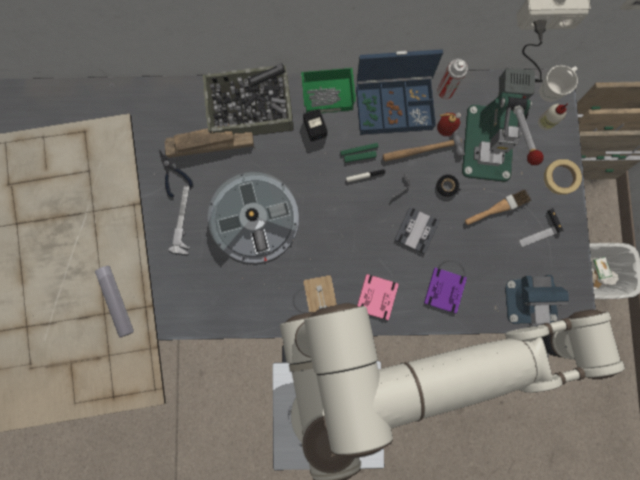

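View pics/side0.png

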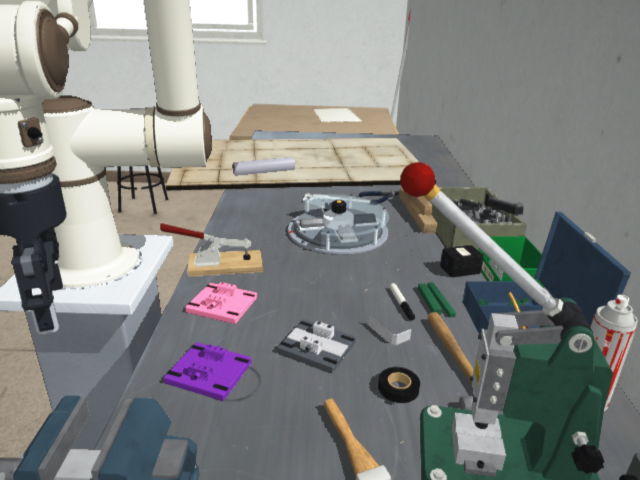

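```bash
python3 - <<'E'
import cv2
a=cv2.imread("pics/top0.png");b=cv2.imread("pics/side0.png")
cv2.imwrite("pics/c1.png",cv2.resize(a[160:300,180:330],None,fx=5,fy=5,interpolation=cv2.INTER_CUBIC)[:600])
cv2.imwrite("pics/c1.png",cv2.resize(a[165:285,190:330],None,fx=5,fy=5,interpolation=cv2.INTER_CUBIC))
cv2.imwrite("pics/c2.png",cv2.resize(b[170:290,260:420],None,fx=5,fy=5,interpolation=cv2.INTER_CUBIC))
cv2.imwrite("pics/c3.png",cv2.resize(a[160:340,340:500],None,fx=3.3,fy=3.3,interpolation=cv2.INTER_CUBIC))
cv2.imwrite("pics/c4.png",cv2.resize(b[280:430,160:430],None,fx=2.9,fy=2.9,interpolation=cv2.INTER_CUBIC))
E
```

```text
(no output)
```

View pics/c1.png

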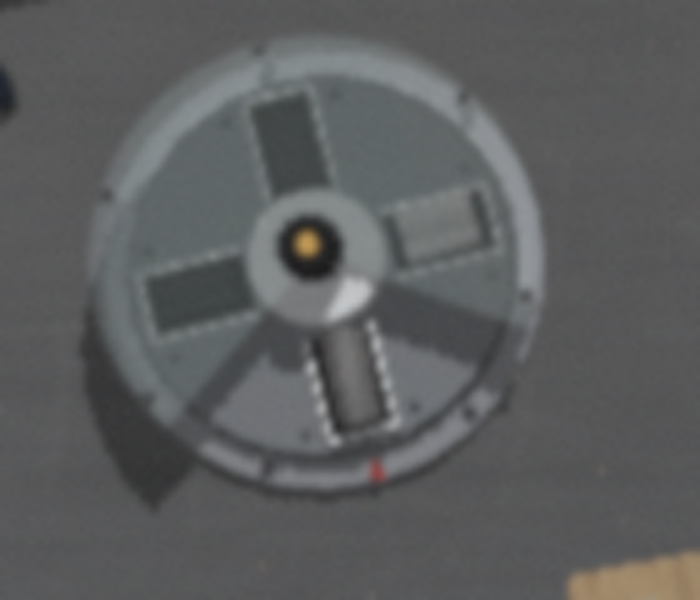

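View pics/c2.png

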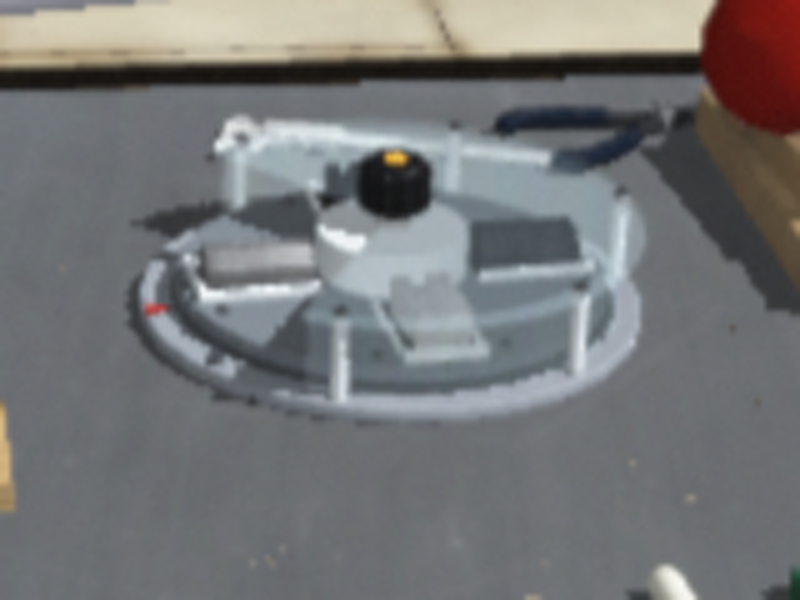

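View pics/c3.png

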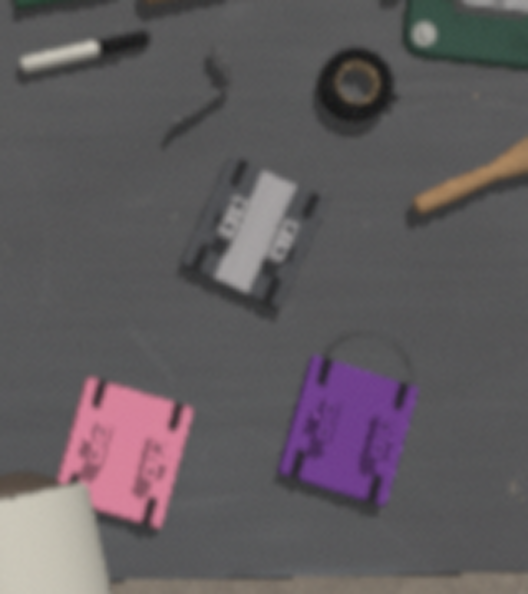

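View pics/c4.png

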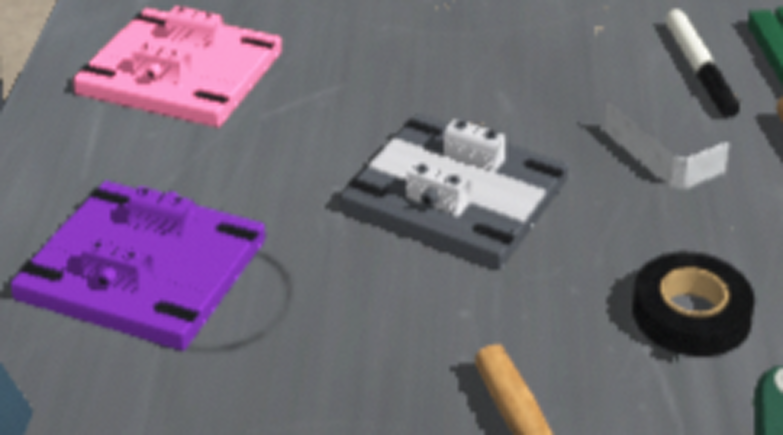

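```bash
cat > h.py <<'E'
import numpy as np, cv2, json
from bench import *
def grab(c,save=None):
    d=get_image(c)
    if save: cv2.imwrite(save,d["frame"])
    return d
def ray(d,uv):
    K=np.array(d["camera_matrix"]);R=np.array(d["R"]);t=np.array(d["t"])
    v=R.T@np.linalg.solve(K,[uv[0],uv[1],1]);return -R.T@t,v
def onz(d,uv,z):
    o,v=ray(d,uv);return (o+v*(z-o[2])/v[2])[:2]
def proj(d,P):
    P=np.atleast_2d(P);K=np.array(d["camera_matrix"]);R=np.array(d["R"]);t=np.array(d["t"])
    q=(P@R.T+t)@K.T;return q[:,:2]/q[:,2:]
def crop(f,u0,v0,u1,v1,s,path,draw=None):
    im=cv2.resize(f[v0:v1,u0:u1],None,fx=s,fy=s,interpolation=cv2.INTER_CUBIC)
    for P,col in (draw or []):
        p=((np.array(P)-[u0,v0]+.5)*s).astype(int)
        cv2.polylines(im,[p.reshape(-1,1,2)],True,col,1)
    cv2.imwrite(path,im)
def circ(c,r,z,n=72):
    a=np.linspace(0,2*np.pi,n,endpoint=False);return np.c_[c[0]+r*np.cos(a),c[1]+r*np.sin(a),np.full(n,z)]
def box(c,yaw,lx,ly,z):
    p=np.array([[1,1],[1,-1],[-1,-1],[-1,1]])*[lx/2,ly/2];s,k=np.sin(yaw),np.cos(yaw)
    return np.c_[p@np.array([[k,-s],[s,k]]).T+c,np.full(4,z)]
E
python3 - <<'E'
from h import *
T=grab("top");S=grab("side")
print("knobtop",onz(T,(251.4,213.6),.0875),onz(S,(339,201.6),.0875))
print("arrow",onz(T,(265.4,259),.01),onz(S,(260+153/5,170+309/5),.01))
for n in("knob","rack","light_v_die","turnplate","shoe"):
  for c,D in(("top",T),("side",S)):
    for m in masks_of(n,c): 
        ys,xs=np.nonzero(m["mask"]);print(n,c,m["uv"],round(m["confidence"],2),xs.min(),xs.max(),ys.min(),ys.max())
# rack base circle, from blue/bright? print ellipse
for c,D in(("top",T),):
    for m in masks_of("rack",c)[:1]:
        cn,_=cv2.findContours(m["mask"].astype(np.uint8),0,2);e=cv2.fitEllipse(max(cn,key=len));print(e,onz(D,e[0],.01))
# shoe plate corners in top crop
for p in [(236,157),(325,193),(275,320),(182,270)]: print(onz(T,(340+p[0]/3.3,160+p[1]/3.3),.014))
for p in [(409,118),(566,170),(500,268),(330,200)]: print('s',onz(S,(160+p[0]/2.9,280+p[1]/2.9),.014))
print(observe()["time"])
E
```

```text
knobtop [0.5823223  0.21061462] [0.58533491 0.21201632]
arrow [0.45698485 0.17776387] [0.45960809 0.18076877]
knob top [255.9, 237.1] 0.9 229 289 208 256
knob side [317.2, 217.3] 0.87 294 345 199 243
rack top [247.1, 208.3] 0.88 208 298 172 262
rack side [350.4, 226.8] 0.86 288 388 194 253
light_v_die top [412.7, 228.6] 0.35 396 437 208 252
turnplate top [252.1, 234.3] 0.92 230 289 209 256
turnplate side [319.0, 217.3] 0.96 295 344 199 242
turnplate side [397.9, 389.4] 0.73 378 418 367 402
shoe top [377.8, 296.1] 0.93 359 397 275 319
shoe top [444.5, 290.0] 0.64 426 466 268 312
shoe top [412.7, 230.2] 0.63 395 439 208 253
shoe top [255.8, 235.0] 0.55 229 289 208 256
shoe side [315.8, 343.3] 0.88 277 355 319 371
shoe side [221.0, 300.8] 0.81 186 257 282 321
shoe side [206.4, 369.9] 0.61 164 250 342 399
((253.1288299560547, 217.1566619873047), (88.5548095703125, 90.2091064453125), 127.03924560546875) [0.58579729 0.21463373]
[ 0.60582431 -0.268759  ]
[ 0.57056255 -0.34926412]
[ 0.45394702 -0.29775187]
[ 0.50147217 -0.21477408]
s [ 0.50661936 -0.22023901]
s [ 0.6093028  -0.27090629]
s [ 0.56652526 -0.36433441]
s [ 0.46211462 -0.30785245]
2.15
```

```bash
cat > ov.py <<'E'
from h import *
def rackov(D,c,yr,yt,off=(0,0)):
    L=[]
    c=np.array(c)+off
    L.append((proj(D,circ(c,.136,.010)),(0,255,0)))
    L.append((proj(D,circ(c,.134,.0565)),(255,255,0)))
    L.append((proj(D,circ(c,.020,.0875)),(0,255,255)))
    L.append((proj(D,circ(c,.041,.049)),(0,128,255)))
    for k in range(4):
        a=yt+k*np.pi/2; p=c+.075*np.array([np.cos(a),np.sin(a)])
        L.append((proj(D,box(p,a,.062,.038,.024)),(255,0,255)))
    a=yr+np.pi
    L.append((proj(D,np.array([[*(c+.1*np.array([np.cos(a),np.sin(a)])),.01],[*(c+.14*np.array([np.cos(a),np.sin(a)])),.01]])),(0,0,255)))
    return L
E
python3 - <<'E'
from ov import *
T=grab("top");S=grab("side")
c=(.584,.2115);yr=np.radians(14.5);yt=np.radians(14.5-4)
crop(T["frame"],190,165,330,285,5.5,"pics/o1.png",rackov(T,c,yr,yt))
crop(S["frame"],270,180,410,270,5.5,"pics/o2.png",rackov(S,c,yr,yt))
E
```

```text
(no output)
```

View pics/o1.png

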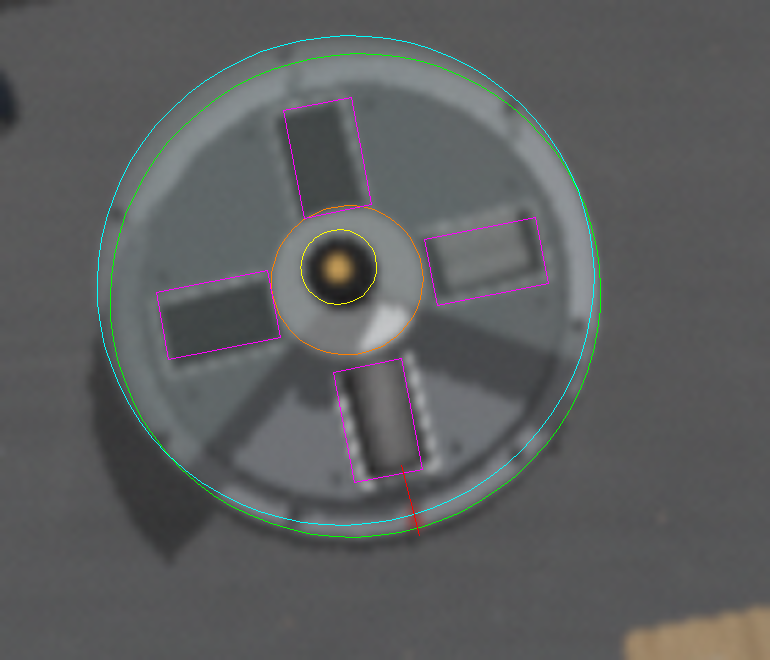

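View pics/o2.png

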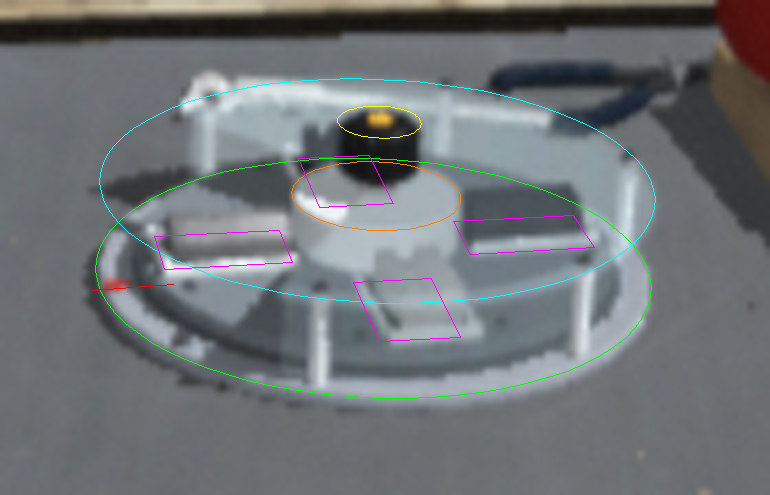

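```bash
python3 - <<'E'
from ov import *
T=grab("top");S=grab("side")
c=(.584,.2115);yr=np.radians(14.5);yt=np.radians(13.5)
def pk(D,c,yt,off):
    L=[];c=np.array(c)+off
    for k in range(4):
        a=yt+k*np.pi/2;u=np.array([np.cos(a),np.sin(a)])
        L.append((proj(D,box(c+.075*u,a,.062,.038,.024)),(255,0,255)))
        if k in(2,3): L.append((proj(D,box(c+.075*u,a,.062,.038,.028)),(0,255,255)))
    L.append((proj(D,circ(c,.136,.010)),(0,255,0)))
    L.append((proj(D,circ(c,.041,.049)),(0,128,255)))
    return L
crop(T["frame"],205,170,300,265,6.2,"pics/o3.png",pk(T,c,yt,(0.000,0)))
crop(S["frame"],285,190,395,260,7,"pics/o4.png",pk(S,c,yt,(0.000,-.004)))
E
```

```text
(no output)
```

View pics/o3.png

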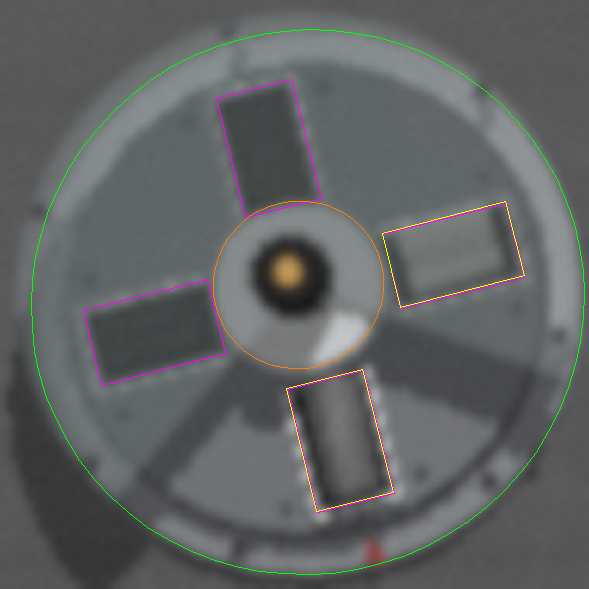

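View pics/o4.png

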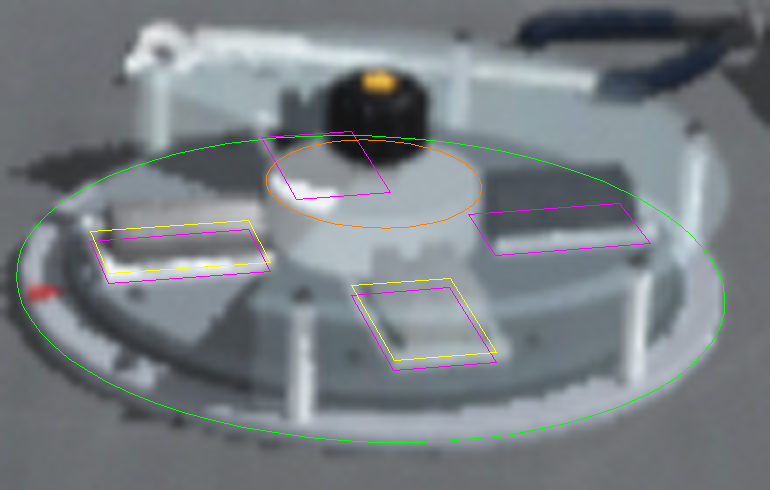

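```bash
python3 - <<'E'
from ov import *
T=grab("top");S=grab("side")
c=np.array((.584,.2115))
for z in (.010,.0565):
  print(z)
  for p in [(91,465),(237,548),(490,480),(560,335),(482,90),(230,30),(38,210),(374,550)]:
    w=onz(T,(205+p[0]/6.2-.5,170+p[1]/6.2-.5),z)-c; print(p,np.hypot(*w).round(4),(np.degrees(np.arctan2(*w[::-1]))-180)%360)
  print('side')
  for p in [(302,296),(637,262),(695,128),(462,38),(127,362),(42,292)]:
    w=onz(S,(285+p[0]/7-.5,190+p[1]/7-.5),z)-c; print(p,np.hypot(*w).round(4),(np.degrees(np.arctan2(*w[::-1]))-180)%360)
for z,uv,D in((.024,(259.9,243.3),T),(.024,(310.7,222.8),S)): 
    w=onz(D,uv,z)-c;print(w,np.hypot(*w),np.degrees(np.arctan2(-w[1],-w[0])))
E
```

```text
0.01
(91, 465) 0.133 307.177776819796
(237, 548) 0.1272 344.2047320070784
(490, 480) 0.1273 44.17046033880001
(560, 335) 0.1254 80.70274499764844
(482, 90) 0.1351 140.16095581937114
(230, 30) 0.142 195.76873001691268
(38, 210) 0.1412 250.53727072562157
(374, 550) 0.1286 14.406931019808553
side
(302, 296) 0.0355 42.649409823761744
(637, 262) 0.1055 188.22079077449203
(695, 128) 0.2057 227.00795977153257
(462, 38) 0.2501 259.57955149122597
(127, 362) 0.1229 42.911795274298015
(42, 292) 0.1278 12.282916725879659
0.0565
(91, 465) 0.1305 311.53620075453796
(237, 548) 0.1305 347.4650799250392
(490, 480) 0.1335 43.30192242341258
(560, 335) 0.1287 77.39566359317018
(482, 90) 0.1286 135.9350653974763
(230, 30) 0.1285 194.49648338496672
(38, 210) 0.1296 253.2527885479991
(374, 550) 0.1345 15.718223702085993
side
(302, 296) 0.1232 77.11401017912897
(637, 262) 0.1252 137.83743457748187
(695, 128) 0.1322 197.9068542447933
(462, 38) 0.1342 253.43885770982607
(127, 362) 0.1952 63.74511404424658
(42, 292) 0.1708 46.076726835479235
[-0.08083839 -0.01874932] 0.08298423297490297 13.058059207620177
[-0.07223422 -0.00053749] 0.07223621763341304 0.4263298077557726
```

```bash
python3 - <<'E'
from ov import *
T=grab("top");
crop(T["frame"],222,215,292,267,11,"pics/o5.png")
E
```

```text
(no output)
```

View pics/o5.png

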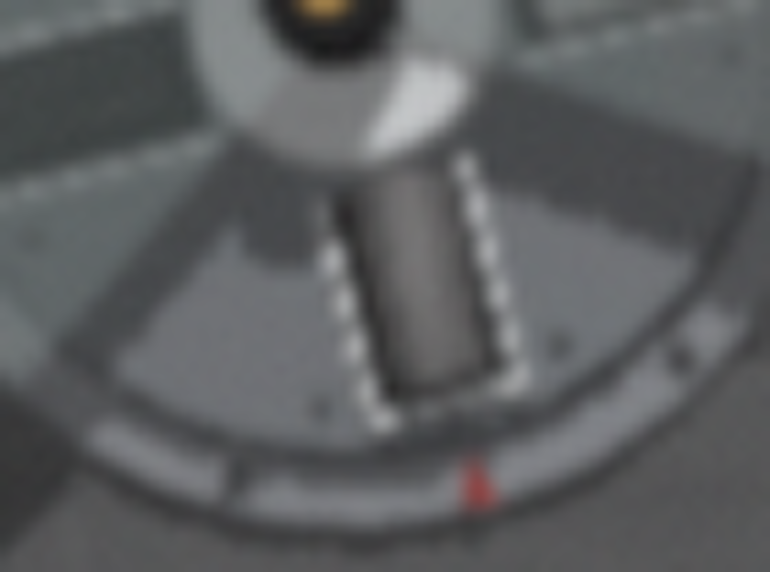

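```bash
python3 - <<'E'
from ov import *
from scipy.optimize import least_squares
T=grab("top")
c=np.array((.584,.2115))
for p in [(319,407),(560,345)]:
    w=onz(T,(222+p[0]/11-.5,215+p[1]/11-.5),.024)-c; print(np.hypot(*w),np.degrees(np.arctan2(-w[1],-w[0])))
# ribs: fit: score of bright ribs on front/right pocket
g=cv2.cvtColor(T["frame"],6).astype(np.float32)
def samp(P):
    q=proj(T,P).astype(np.float32);return cv2.remap(g,q[:,0].reshape(1,-1).copy(),q[:,1].reshape(1,-1).copy(),1).mean()
best=[]
for dx in np.arange(-3,3.1,.5):
 for dy in np.arange(-3,3.1,.5):
  for yt in np.arange(10,18.1,.5):
   s=0
   for k in range(4):
    a=np.radians(yt+90*k);cc=c+[dx/1e3,dy/1e3]
    u=np.array([np.cos(a),np.sin(a)]);v=np.array([-u[1],u[0]])
    r=np.linspace(.05,.104,30)
    for sg in(1,-1):
     f=lambda o,z:samp(np.c_[cc+r[:,None]*u+sg*o*v,np.full(30,z)])
     s+=f(.0205,.028)-.5*f(.026,.024)-.5*f(.0165,.025)
   best.append((s,dx,dy,yt))
best.sort(reverse=True);print(best[:8])
E
```

```text
0.10551702252501428 -5.150753768399177
0.10552817752195703 32.21075369468269
[(np.float32(151.6056), np.float64(-1.5), np.float64(-0.5), np.float64(14.0)), (np.float32(151.5172), np.float64(-1.0), np.float64(-0.5), np.float64(14.0)), (np.float32(150.32903), np.float64(-1.0), np.float64(0.0), np.float64(14.0)), (np.float32(149.52457), np.float64(-1.5), np.float64(0.0), np.float64(14.0)), (np.float32(148.94038), np.float64(-0.5), np.float64(-0.5), np.float64(14.0)), (np.float32(148.61938), np.float64(-0.5), np.float64(0.0), np.float64(14.0)), (np.float32(148.09422), np.float64(-2.0), np.float64(-0.5), np.float64(14.0)), (np.float32(147.59409), np.float64(-1.5), np.float64(-1.0), np.float64(14.0))]
```

```bash
cat > plan.py <<'E'
import numpy as np,sys
from scipy.spatial.transform import Rotation as Ro
def plan(target,yaw,n=None,nt=None,step=42,pose=None,rd=0,rdt=1):
    """world target (m), yaw deg; prints rows. vertical tool."""
    if pose is None:
        from bench import observe
        o=observe();p=np.array(o["ee_pos"]);y=o["orientation"][2]
    else: p,y=np.array(pose[0],float),np.radians(pose[1])
    R=Ro.from_euler('xyz',[-np.pi/2,0,y])
    d=(np.degrees(np.radians(yaw)-y)+180)%360-180
    dist=np.linalg.norm(np.array(target)-p)*1e3
    n=n or max(1,int(np.ceil(max(dist/step,abs(d)/8))))
    p0=p.copy();out=[];yy=y
    for i in range(1,n+1):
        want=p0+(np.array(target)-p0)*i/n
        s=R.inv().apply((want-p)*1e3);s=np.round(s,rd)+0.
        t=-np.round((d*i/n-np.degrees(yy-y)),rdt)+0.
        out.append("%g %g %g 0 %g 0"%(*s,t))
        p=p+R.apply(s)/1e3;R=R*Ro.from_rotvec([0,np.radians(t),0]);yy-=np.radians(t)
    print(n,"; ".join(out));print("end",p.round(4),np.degrees(yy).round(2))
E
python3 - <<'E'
from plan import *
plan([.583,.211,.17],-30,n=20)
E
```

```text
20 -27 3 31 0 -1.9 0; -27 4 32 0 -1.9 0; -25 3 33 0 -1.8 0; -24 4 33 0 -1.9 0; -23 3 34 0 -1.9 0; -22 4 35 0 -1.9 0; -21 3 36 0 -1.8 0; -20 4 36 0 -1.9 0; -18 3 37 0 -1.9 0; -17 4 38 0 -1.9 0; -16 3 38 0 -1.9 0; -15 4 39 0 -1.8 0; -13 3 39 0 -1.9 0; -12 4 39 0 -1.9 0; -11 3 40 0 -1.9 0; -10 3 41 0 -1.8 0; -8 4 40 0 -1.9 0; -7 3 41 0 -1.9 0; -5 4 41 0 -1.9 0; -4 3 41 0 -1.9 0
end [0.5834 0.2109 0.1703] -29.95
```

```bash
python3 - <<'E'
from ov import *
T=cv2.imread("pics/top0.png");S=cv2.imread("pics/side0.png")
a=cv2.resize(T[195:227,262:296],(360,340),interpolation=cv2.INTER_CUBIC)
b=cv2.resize(S[218:248,328:362],(385,340),interpolation=cv2.INTER_CUBIC)
cv2.imwrite("pics/c5.png",cv2.convertScaleAbs(np.hstack([a,b]),alpha=1.4,beta=-40))
E
```

```text
(no output)
```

View pics/c5.png

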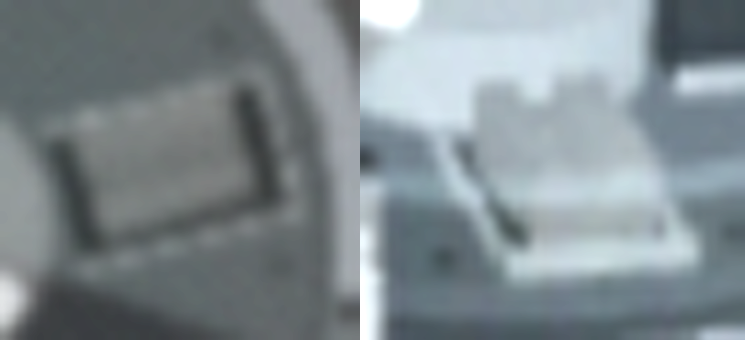

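Candidates in the top picture:
- Right pocket (278,210): light, short, with a V-notch visible at its end in the side view (346,228). This is the wanted die.
- Front pocket (261,237): light, but long, with a ridged top.
- Left (229,219) and back (247,193): dark.

The shoe look-alikes are pink (378,298) and purple (445,291). The steel shoe is at (416,231).

Moving over the knob.

>>> {"api": "step_arm", "payload": {
  "rows": "-27 3 31 0 -1.9 0; -27 4 32 0 -1.9 0; -25 3 33 0 -1.8 0; -24 4 33 0 -1.9 0; -23 3 34 0 -1.9 0; -22 4 35 0 -1.9 0; -21 3 36 0 -1.8 0; -20 4 36 0 -1.9 0; -18 3 37 0 -1.9 0; -17 4 38 0 -1.9 0; -16 3 38 0 -1.9 0; -15 4 39 0 -1.8 0; -13 3 39 0 -1.9 0; -12 4 39 0 -1.9 0; -11 3 40 0 -1.9 0; -10 3 41 0 -1.8 0; -8 4 40 0 -1.9 0; -7 3 41 0 -1.9 0; -5 4 41 0 -1.9 0; -4 3 41 0 -1.9 0",
  "grip": 0
}}

```text
time: 4.55
ee_pos: [0.5839, 0.2126, 0.17]
orientation: [-1.571, -0.0, -0.521]
contact_force: [0.7, -0.5, 0.0]
gripper_width: 0.0855
```

>>> {"api": "step_arm", "payload": {
  "rows": "0 25 0 0 0 0; 0 25 0 0 0 0; 0 25 0 0 0 0; 0 22 0 0 0 0; 0 0 0 0 0 0"
}}

```text
time: 5.05
ee_pos: [0.5805, 0.2105, 0.0695]
orientation: [-1.575, 0.006, -0.523]
contact_force: [0.3, -1.0, 0.4]
gripper_width: 0.0854
```

```bash
python3 - <<'E'
from ov import *
T=grab("top");S=grab("side")
crop(T["frame"],190,165,330,285,5,"pics/k1.png")
crop(S["frame"],270,140,410,260,5,"pics/k2.png")
o=observe();print(o["ee_pos"],o["orientation"],o["time"])
E
```

```text
[0.58342106 0.21092866 0.07354797] [-1.57095843e+00  2.17515029e-04 -5.22728888e-01] 5.15
```

View pics/k2.png

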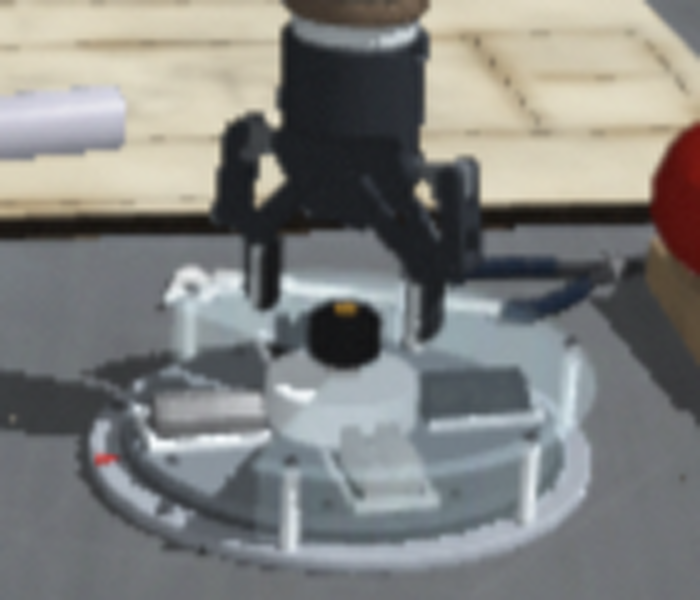

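View pics/k1.png

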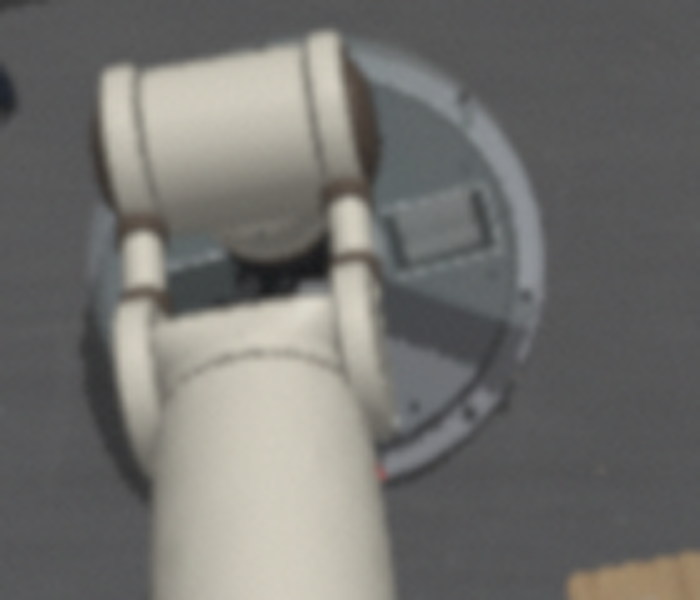

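>>> {"api": "step_arm", "payload": {
  "rows": "0 3 0 0 0 0; 0 0 0 0 0 0; 0 0 0 0 0 0; 0 0 0 0 0 0; 0 0 0 0 0 0; 0 0 0 0 0 0",
  "grip": 1
}}

```text
time: 5.75
ee_pos: [0.5846, 0.2107, 0.0717]
orientation: [-1.57, -0.002, -0.523]
contact_force: [-1.1, -1.4, 5.4]
gripper_width: 0.0377
```

>>> {"api": "step_arm", "payload": {
  "rows": "0 0 0 0 8 0; 0 0 0 0 8 0; 0 0 0 0 8 0; 0 0 0 0 8 0; 0 0 0 0 8 0; 0 0 0 0 8 0; 0 0 0 0 8 0; 0 0 0 0 8 0; 0 0 0 0 8 0; 0 0 0 0 8 0; 0 0 0 0 8 0; 0 0 0 0 1.5 0; 0 0 0 0 0 0; 0 0 0 0 0 0"
}}

```text
time: 7.15
ee_pos: [0.5845, 0.2106, 0.0717]
orientation: [-1.568, 0.001, -2.085]
contact_force: [0.5, -1.0, 5.8]
gripper_width: 0.038
```

```bash
python3 - <<'E'
from ov import *
T=grab("top");S=grab("side")
crop(T["frame"],190,165,330,285,5,"pics/k3.png")
crop(S["frame"],270,140,410,260,5,"pics/k4.png")
o=observe();print(o["ee_pos"],o["orientation"],o["time"],o["contact_force"])
E
```

```text
[0.58454503 0.21060603 0.07174422] [-1.56839761e+00  6.98747893e-04 -2.08481388e+00] 7.25 [ 1.12945477 -0.97681902  6.46683407]
```

View pics/k4.png

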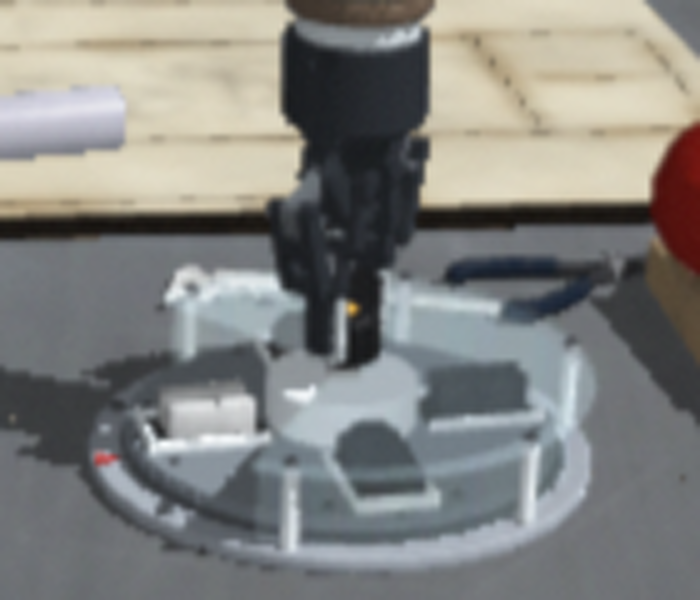

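View pics/k3.png

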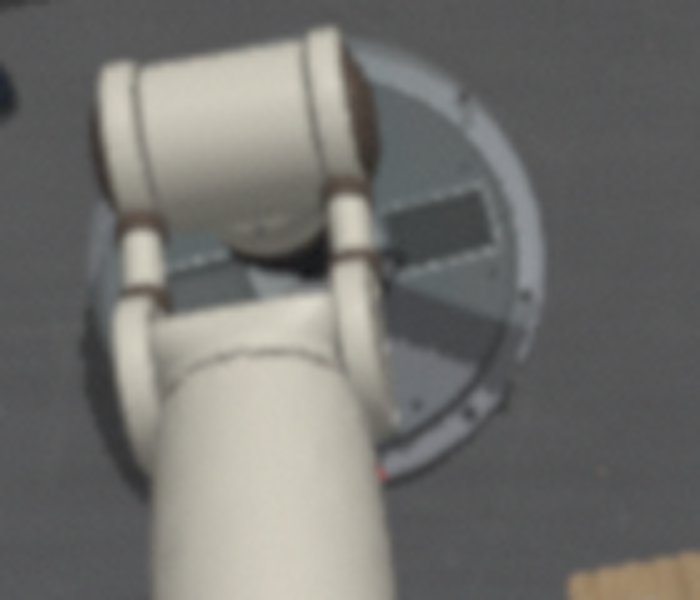

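>>> {"api": "step_arm", "payload": {
  "rows": "0 0 0 0 0 0; 0 0 0 0 0 0; 0 0 0 0 0 0; 0 -5 0 0 0 0; 0 -25 0 0 0 0; 0 -35 0 0 0 0; 0 -40 0 0 0 0",
  "grip": 0
}}

```text
time: 7.95
ee_pos: [0.5823, 0.2108, 0.1754]
orientation: [-1.573, -0.002, -2.085]
contact_force: [1.1, -0.1, -0.8]
gripper_width: 0.0854
```

```bash
python3 - <<'E'
from plan import *
plan([.52,-.08,.2],-75.5,n=8)
E
```

```text
8 35 -3 11 0 -5.5 0; 37 -3 8 0 -5.5 0; 37 -3 4 0 -5.5 0; 37 -3 0 0 -5.5 0; 37 -3 -3 0 -5.5 0; 37 -3 -6 0 -5.5 0; 35 -4 -10 0 -5.5 0; 35 -3 -14 0 -5.5 0
end [ 0.5196 -0.08    0.2004] -75.45
```

>>> {"api": "step_arm", "payload": {
  "rows": "35 -3 11 0 -5.5 0; 37 -3 8 0 -5.5 0; 37 -3 4 0 -5.5 0; 37 -3 0 0 -5.5 0; 37 -3 -3 0 -5.5 0; 37 -3 -6 0 -5.5 0; 35 -4 -10 0 -5.5 0; 35 -3 -14 0 -5.5 0"
}}

```text
time: 8.75
ee_pos: [0.5202, -0.0811, 0.2009]
orientation: [-1.57, -0.0, -1.313]
contact_force: [0.2, -0.2, 0.0]
gripper_width: 0.0852
```

```bash
cat > fitp.py <<'E'
from ov import *
c=np.array((.584,.2115))
def fitp(T,ks=range(4)):
    g=cv2.cvtColor(T["frame"],6).astype(np.float32)
    def samp(P):
        q=proj(T,P).astype(np.float32);return cv2.remap(g,q[:,0].reshape(1,-1).copy(),q[:,1].reshape(1,-1).copy(),1).mean()
    best=[]
    for dx in np.arange(-3,3.1,.5):
     for dy in np.arange(-3,3.1,.5):
      for yt in np.arange(11,18.1,.25):
       s=0
       for k in ks:
        a=np.radians(yt+90*k);cc=c+[dx/1e3,dy/1e3]
        u=np.array([np.cos(a),np.sin(a)]);v=np.array([-u[1],u[0]])
        r=np.linspace(.05,.104,30)
        for sg in(1,-1):
         f=lambda o,z:samp(np.c_[cc+r[:,None]*u+sg*o*v,np.full(30,z)])
         s+=f(.0205,.028)-.5*f(.026,.024)-.5*f(.0165,.025)
       best.append((round(float(s),1),dx,dy,yt))
    best.sort(reverse=True);return best
E
python3 - <<'E'
from fitp import *
T=grab("top","pics/top1.png");S=grab("side","pics/side1.png")
for b in fitp(T)[:5]: print(*b)
for b in fitp({**T,"frame":cv2.imread("pics/top0.png")})[:5]: print(*b)
print(spot_point("light_v_die","top"),spot_point("light_v_die","side"))
crop(T["frame"],205,170,300,265,6.2,"pics/d1.png")
crop(S["frame"],285,190,395,260,7,"pics/d2.png")
E
```

```text
118.1 -1.0 0.0 14.5
117.3 -0.5 0.0 14.5
117.3 -1.0 -0.5 14.5
116.8 -1.0 0.0 14.75
115.9 -0.5 0.0 14.75
152.2 -1.0 -0.5 14.0
152.0 -1.5 -0.5 14.0
151.3 -1.0 0.0 14.0
150.9 -1.0 0.0 14.25
150.3 -1.5 0.0 14.0
[{'uv': [262.4, 241.2], 'confidence': 0.67}] [{'uv': [310.7, 228.5], 'confidence': 0.59}]
```

View pics/d1.png

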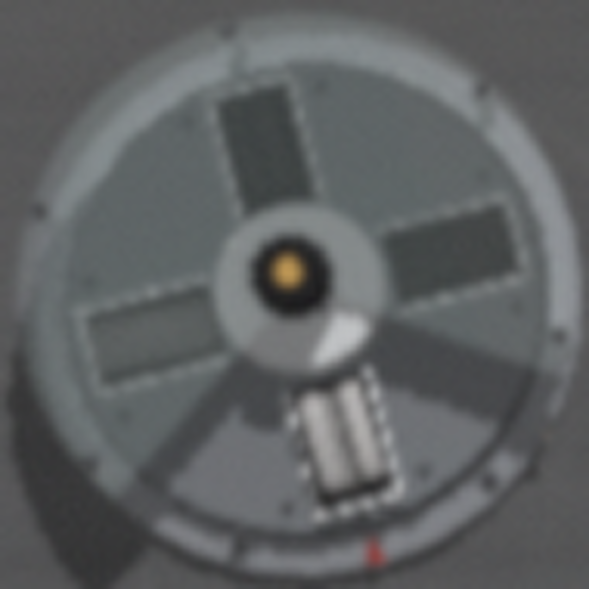

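View pics/d2.png

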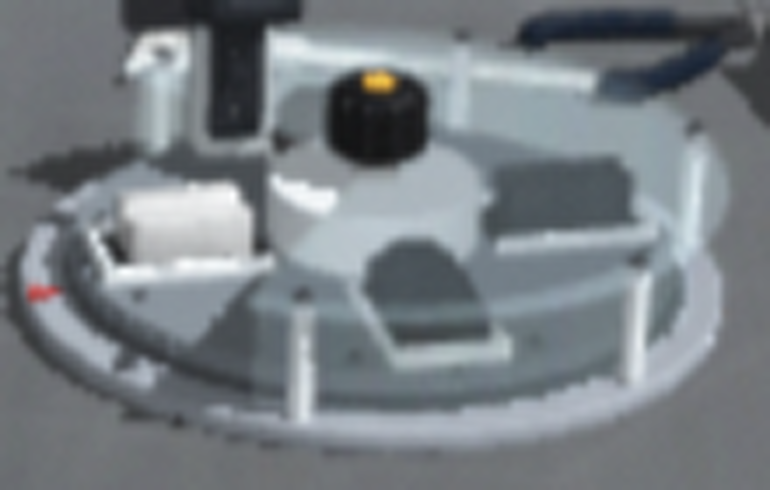

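```bash
cat > fitbox.py <<'E'
from h import *
from scipy.optimize import minimize, differential_evolution
def fitbox(D,c0,yaw0,lx,ly,z,rng=.008,ry=10,bright=True,chan=None,hole=0.0,m=.003):
    g=cv2.cvtColor(D["frame"],cv2.COLOR_BGR2GRAY).astype(np.float32) if chan is None else chan.astype(np.float32)
    t=np.linspace(-.9,.9,25)
    def edge(off):
        hx,hy=lx/2+off,ly/2+off
        return np.r_[np.c_[t*lx/2,0*t+hy],np.c_[t*lx/2,0*t-hy],np.c_[0*t+hx,t*ly/2],np.c_[0*t-hx,t*ly/2]]
    I=[edge(-m/2),edge(-m)];O=[edge(m/2),edge(m)]
    def s(p):
        k,q=np.cos(p[2]),np.sin(p[2]);R=np.array([[k,-q],[q,k]])
        def f(E):
            P=np.c_[E@R.T+p[:2],np.full(len(E),z)];u=proj(D,P).astype(np.float32)
            return cv2.remap(g,u[:,0].reshape(1,-1).copy(),u[:,1].reshape(1,-1).copy(),cv2.INTER_LINEAR).mean()
        v=sum(map(f,O))-sum(map(f,I));return v if bright else -v
    r=differential_evolution(s,[(c0[0]-rng,c0[0]+rng),(c0[1]-rng,c0[1]+rng),(yaw0-np.radians(ry),yaw0+np.radians(ry))],seed=1,tol=1e-6)
    return r.x,r.fun
E
python3 - <<'E'
from fitbox import *
T=grab("top");S=grab("side")
a=np.radians(14.5)
c0=np.array([.583,.2115])-.075*np.array([np.cos(a),np.sin(a)])
d,f=fitbox(T,c0,a,.046,.030,.044);print("die",d[:2],np.degrees(d[2]),f,c0)
ds,f=fitbox(S,c0,a,.046,.030,.044);print("die side",ds[:2],np.degrees(ds[2]),f)
T0={**T,"frame":cv2.imread("pics/top0.png")};S0={**S,"frame":cv2.imread("pics/side0.png")}
y0=np.arctan2(-.3-(-.245)+.0,-.09) 
y0=np.radians(24)
sh=[]
for D,n in((T0,"t"),(S0,"s")):
    x,f=fitbox(D,(.535,-.285),y0,.112,.100,.014,rng=.02,ry=12,bright=False);print(n,x[:2],np.degrees(x[2]),f);sh.append(x)
L=[(proj(T,box(sh[0][:2],sh[0][2],.112,.1,.014)),(0,255,0)),(proj(T,box(sh[0][:2],sh[0][2],.036,.033,.034)),(0,255,255)),(proj(T,box(sh[0][:2],sh[0][2],.112,.033,.014)),(0,0,255))]
crop(T0["frame"],385,195,450,265,8,"pics/s1.png",L)
L=[(proj(S,box(sh[1][:2],sh[1][2],.112,.1,.014)),(0,255,0)),(proj(S,box(sh[1][:2],sh[1][2],.036,.033,.034)),(0,255,255)),(proj(S,box(sh[1][:2],sh[1][2],.112,.033,.014)),(0,0,255))]
crop(S0["frame"],265,310,365,380,8,"pics/s2.png",L)
crop(T["frame"],235,215,290,260,12,"pics/d3.png",[(proj(T,box(d[:2],d[2],.046,.03,.044)),(0,255,0))])
crop(S["frame"],285,205,335,240,14,"pics/d4.png",[(proj(S,box(ds[:2],ds[2],.046,.03,.044)),(0,255,0))])
E
```

```text
die [0.51089952 0.19176265] 16.2970724773542 -77.04945373535156 [0.51038893 0.1927215 ]
die side [0.51220683 0.19439705] 13.653135508794058 -96.73654174804688
t [ 0.52408055 -0.26500068] 35.970212211184084 -4.76220703125
s [ 0.55498825 -0.29882022] 35.99924532608759 -13.26849365234375
```

View pics/s1.png

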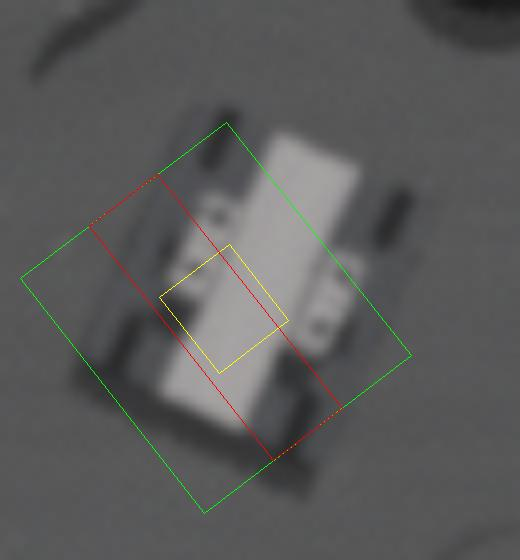

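View pics/s2.png

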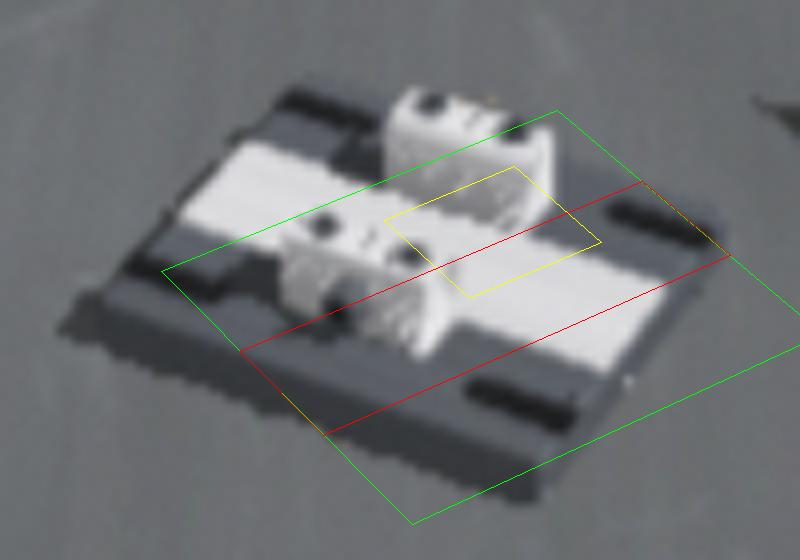

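View pics/d3.png

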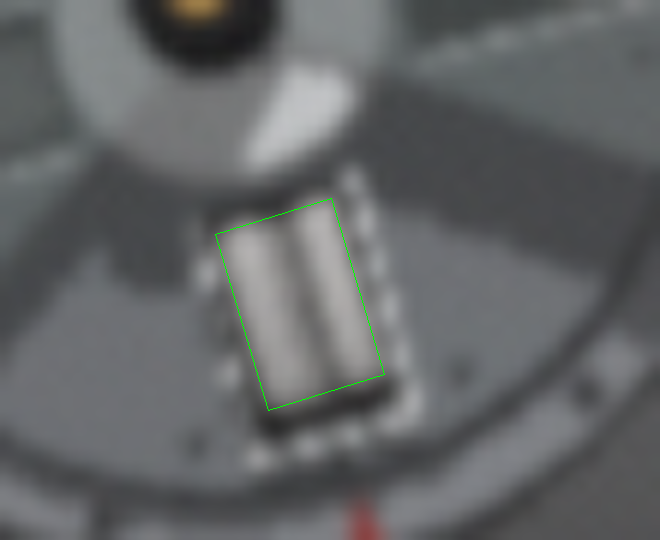

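View pics/d4.png

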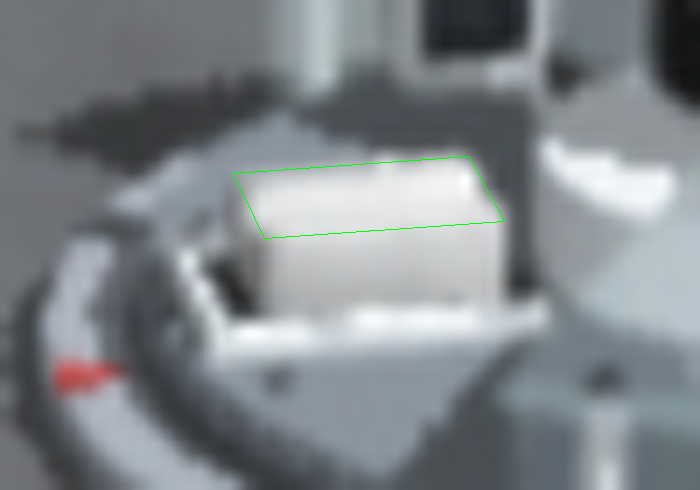

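```bash
cat >> fitbox.py <<'E'
def shov(D,x):
    return [(proj(D,box(x[:2],x[2],.112,.1,.014)),(0,255,0)),(proj(D,box(x[:2],x[2],.036,.033,.034)),(0,255,255)),(proj(D,box(x[:2],x[2],.036,.041,.034)),(0,255,255)),(proj(D,box(x[:2],x[2],.112,.033,.014)),(0,0,255))]
E
python3 - <<'E'
from fitbox import *
T=grab("top");S=grab("side")
T0={**T,"frame":cv2.imread("pics/top0.png")};S0={**S,"frame":cv2.imread("pics/side0.png")}
y0=np.radians(-25)
sh=[]
for D,n in((T0,"t"),(S0,"s")):
  for (lx,ly,br,h) in((.112,.1,False,.014),(.1115,.033,True,.014),(.104,.033,True,.014),(.108,.03,True,.014)):
    x,f=fitbox(D,(.535,-.285),y0,lx,ly,h,rng=.012,ry=8,bright=br);print(n,lx,ly,x[:2],np.degrees(x[2]),f);sh.append(x)
crop(T0["frame"],385,195,450,265,8,"pics/s1.png",shov(T,sh[1]))
crop(S0["frame"],265,310,365,380,8,"pics/s2.png",shov(S,sh[5]))
E
```

```text
t 0.112 0.1 [ 0.5265109  -0.27491053] -25.686133273892946 -13.541854858398438
t 0.1115 0.033 [ 0.53743949 -0.28228753] -26.50733697280782 -78.9796142578125
t 0.104 0.033 [ 0.53474827 -0.28105372] -26.098250034870148 -62.05755615234375
t 0.108 0.03 [ 0.53685188 -0.28237677] -26.521296899759054 -72.29971313476562
s 0.112 0.1 [ 0.53800129 -0.29694686] -26.887500563346133 -27.7303466796875
s 0.1115 0.033 [ 0.53903277 -0.28164801] -26.31757723504438 -163.39743041992188
s 0.104 0.033 [ 0.54173368 -0.28316817] -26.101747316387673 -113.4678955078125
s 0.108 0.03 [ 0.53920557 -0.28111172] -26.41380319875459 -139.37860107421875
```

View pics/s1.png

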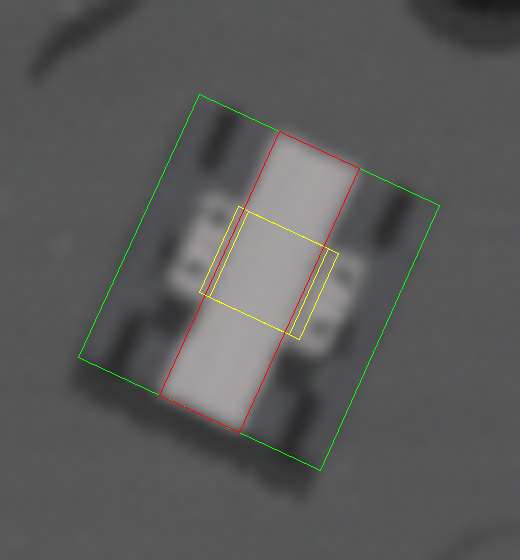

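View pics/s2.png

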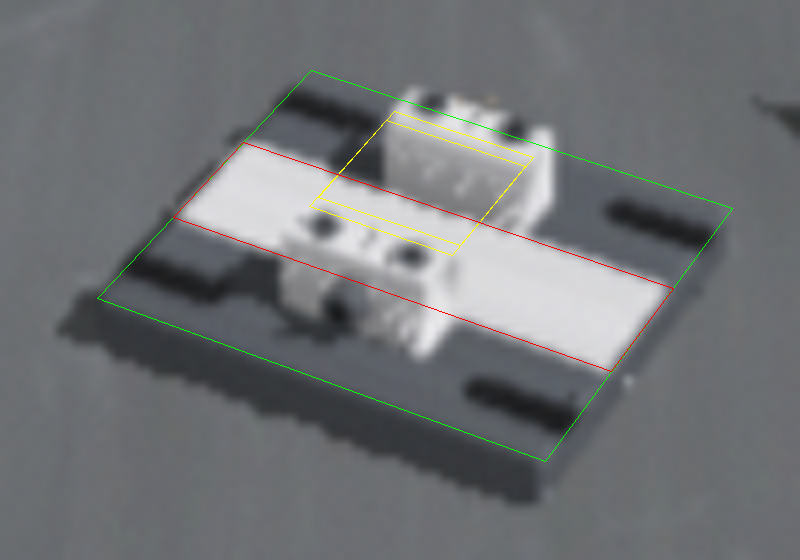

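```bash
python3 - <<'E'
from plan import *
plan([.5123,.191,.13],-75.2,n=8)
E
```

```text
8 -33 9 7 0 0 0; -33 9 8 0 0 0; -33 8 7 0 -0.1 0; -33 9 8 0 0 0; -32 9 8 0 0 0; -33 9 7 0 0 0; -33 8 8 0 -0.1 0; -33 9 7 0 0 0
end [0.5121 0.1909 0.1301] -75.18
```

>>> {"api": "step_arm", "payload": {
  "rows": "-33 9 7 0 0 0; -33 9 8 0 0 0; -33 9 8 0 0 0; -33 9 7 0 0 0; -33 9 7 0 0 0; -33 9 7 0 0 0; -33 8 8 0 0 0; -33 8 8 0 0 0; 0 0 0 0 0 0"
}}

```text
time: 10.05
ee_pos: [0.5105, 0.1949, 0.1289]
orientation: [-1.573, 0.002, -1.311]
contact_force: [-1.1, -0.7, 0.8]
gripper_width: 0.0853
```

```bash
python3 - <<'E'
from plan import *
plan([.5123,.191,.038],-75.2,n=4)
E
```

```text
4 1 23 0 0 0 0; 1 22 0 0 0 0; 1 23 1 0 0 0; 1 23 0 0 0.1 0
end [0.5125 0.1913 0.0379] -75.24
```

>>> {"api": "step_arm", "payload": {
  "rows": "0 20 0 0 0 0; 0 20 0 0 0 0; 0 15 0 0 0 0; 0 0 0 0 0 0; 0 0 0 0 0 0",
  "grip": 0.25
}}

```text
time: 10.55
ee_pos: [0.5125, 0.1907, 0.0755]
orientation: [-1.571, -0.0, -1.317]
contact_force: [0.3, 0.4, 0.1]
gripper_width: 0.0643
```

```bash
python3 - <<'E'
from plan import *
plan([.5123,.191,.038],-75.2,n=2)
E
```

```text
2 0 19 0 0 -0.1 0; 0 19 0 0 -0.1 0
end [0.5125 0.1907 0.0375] -75.25
```

>>> {"api": "step_arm", "payload": {
  "rows": "0 15 0 0 0 0; 0 15 0 0 0 0; 0 7 0 0 0 0; 0 0 0 0 0 0; 0 0 0 0 0 0"
}}

```text
time: 11.05
ee_pos: [0.5123, 0.1907, 0.0381]
orientation: [-1.571, 0.0, -1.317]
contact_force: [-0.1, 1.6, -0.3]
gripper_width: 0.064
```

```bash
python3 - <<'E'
from h import *
S=grab("side")
o=observe();print(o["ee_pos"],o["time"])
crop(S["frame"],260,160,380,250,6,"pics/g1.png")
E
```

```text
[0.51274076 0.19077223 0.03855406] 11.1
```

View pics/g1.png

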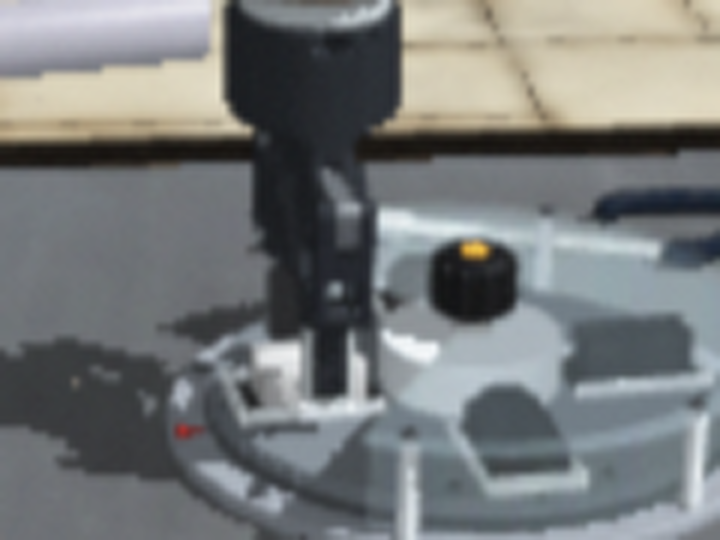

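>>> {"api": "step_arm", "payload": {
  "rows": "0 0 0 0 0 0; 0 0 0 0 0 0; 0 0 0 0 0 0; 0 0 0 0 0 0; 0 0 0 0 0 0",
  "grip": 1
}}

```text
time: 11.6
ee_pos: [0.513, 0.1909, 0.0391]
orientation: [-1.569, 0.0, -1.317]
contact_force: [-0.9, -0.5, 5.9]
gripper_width: 0.0286
```

>>> {"api": "step_arm", "payload": {
  "rows": "0 -10 0 0 0 0; 0 -20 0 0 0 0; 0 -25 0 0 0 0; 0 -25 0 0 0 0; 0 0 0 0 0 0"
}}

```text
time: 12.1
ee_pos: [0.5151, 0.1911, 0.1223]
orientation: [-1.563, -0.001, -1.317]
contact_force: [0.0, 1.1, -1.0]
gripper_width: 0.0288
```

```bash
python3 - <<'E'
from h import *
from plan import *
S=grab("side")
o=observe();print(o["ee_pos"],o["time"],o["contact_force"],o["gripper_width"])
crop(S["frame"],260,130,380,250,5,"pics/g2.png")
plan([.53,-.05,.11],-116.4,n=8)
E
```

```text
[0.51369154 0.19088535 0.12007628] 12.15 [ 0.64913823  0.53909781 -1.80296195] 0.028157712089357165
8 30 1 -6 0 5.1 0; 30 2 -3 0 5.1 0; 30 1 0 0 5.2 0; 30 1 3 0 5.1 0; 30 1 5 0 5.1 0; 29 2 8 0 5.1 0; 28 1 10 0 5.1 0; 28 1 13 0 5.1 0
end [ 0.5302 -0.0505  0.1101] -116.35
```

View pics/g2.png

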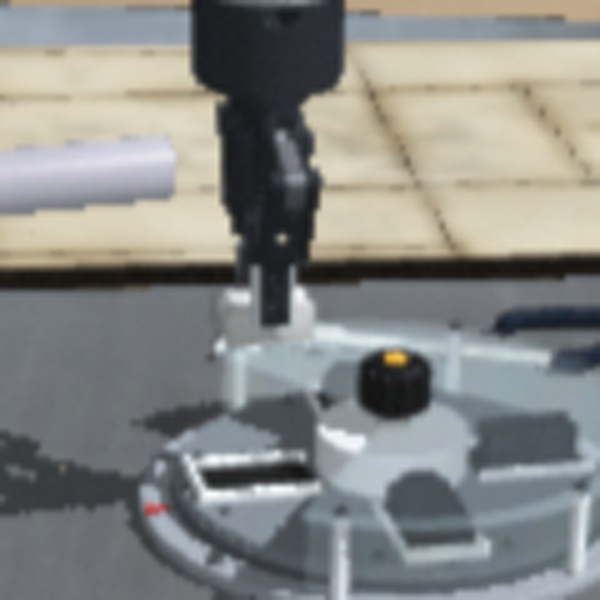

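>>> {"api": "step_arm", "payload": {
  "rows": "30 1 -6 0 5.1 0; 30 2 -3 0 5.1 0; 30 1 0 0 5.2 0; 30 1 3 0 5.1 0; 30 1 5 0 5.1 0; 29 2 8 0 5.1 0; 28 1 10 0 5.1 0; 28 1 13 0 5.1 0; 0 0 0 0 0 0; 0 30 0 0 0 0; 0 30 0 0 0 0; 0 20 0 0 0 0; 0 0 0 0 0 0; 0 0 0 0 0 0"
}}

```text
time: 13.55
ee_pos: [0.5282, -0.05, 0.0277]
orientation: [-1.573, -0.0, -2.03]
contact_force: [0.4, 0.5, -0.8]
gripper_width: 0.028
```

>>> {"api": "step_arm", "payload": {
  "rows": "0 6 0 0 0 0; 0 3 0 0 0 0; 0 2 0 0 0 0; 0 0 0 0 0 0; 0 0 0 0 0 0"
}}

```text
time: 14.05
ee_pos: [0.5291, -0.0507, 0.0175]
orientation: [-1.57, 0.0, -2.031]
contact_force: [0.1, -0.2, -0.8]
gripper_width: 0.0284
```

>>> {"api": "step_arm", "payload": {
  "rows": "0 1 0 0 0 0; 0 1 0 0 0 0; 0 0.7 0 0 0 0; 0 0 0 0 0 0"
}}

```text
time: 14.45
ee_pos: [0.529, -0.0507, 0.0152]
orientation: [-1.571, -0.0, -2.031]
contact_force: [-1.5, 1.3, 5.3]
gripper_width: 0.0282
```

>>> {"api": "step_arm", "payload": {
  "rows": "0 0 0 0 0 0; 0 0 0 0 0 0; 0 0 0 0 0 0; 0 -10 0 0 0 0; 0 -25 0 0 0 0; 0 -25 0 0 -8.2 0; 0 -20 0 0 -8.2 0; 0 0 0 0 -8.2 0; 0 0 0 0 -8.2 0; 0 0 0 0 -8.2 0; 0 0 0 0 -8.2 0; 0 0 0 0 -8.2 0; 0 0 0 0 -8.2 0; 0 0 0 0 -8.2 0; 0 0 0 0 -8.2 0; 0 0 0 0 -8 0; 0 0 0 0 0 0",
  "grip": 0
}}

```text
time: 16.15
ee_pos: [0.5291, -0.0507, 0.0953]
orientation: [-1.571, -0.001, -0.46]
contact_force: [-0.4, 0.3, 0.0]
gripper_width: 0.0857
```

```bash
python3 - <<'E'
from fitbox import *
S=grab("side");T=grab("top")
o=observe();print(o["ee_pos"],np.degrees(o["orientation"]),o["time"],o["contact_force"],o["gripper_width"])
d,f=fitbox(S,(.529,-.05),np.radians(-26.4),.046,.030,.02);print(d[:2],np.degrees(d[2]),f)
crop(S["frame"],260,180,380,300,5,"pics/p1.png",[(proj(S,box(d[:2],d[2],.046,.03,.02)),(0,255,0))])
crop(T["frame"],200,150,460,330,3,"pics/p2.png")
E
```

```text
[ 0.52908535 -0.05073098  0.0950998 ] [-8.99936357e+01 -3.80024845e-02 -2.65417926e+01] 16.25 [-0.22942658 -0.51052751  0.04612879] 0.08522236610423037
[ 0.53229319 -0.04993347] -16.613703829145088 -87.26776123046875
```

View pics/p1.png

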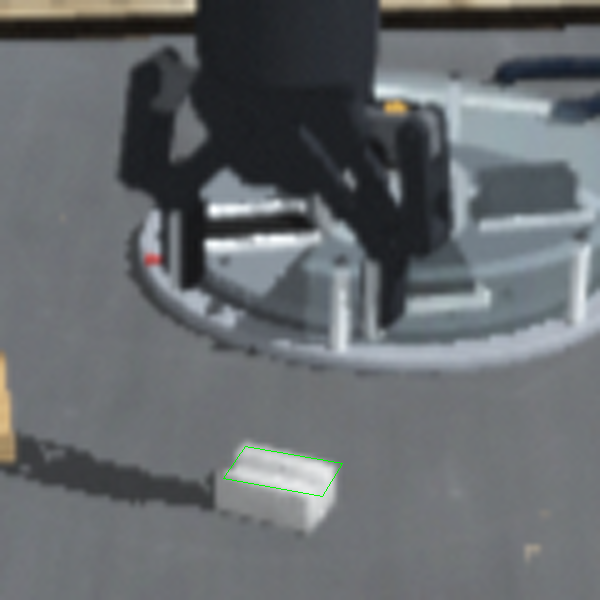

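View pics/p2.png

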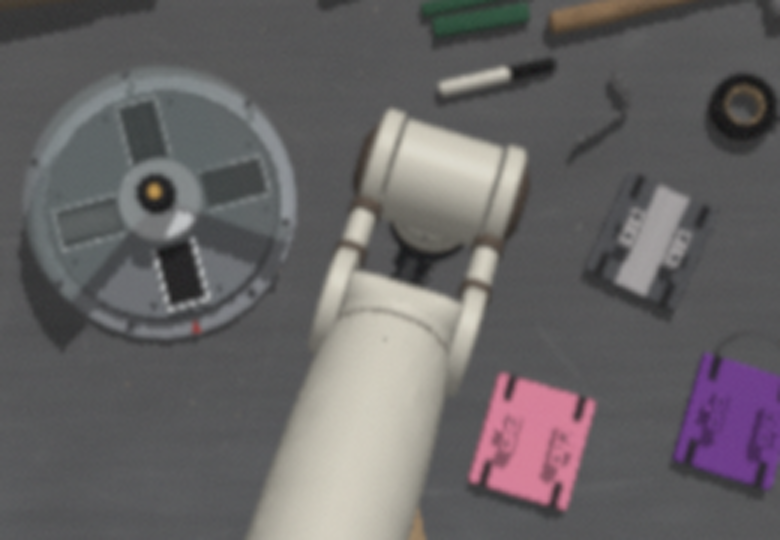

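```bash
python3 - <<'E'
from fitbox import *
S=grab("side")
L=[]
for y,c in((-26.5,(0,255,0)),(-22,(0,0,255))):
  for z in(0,.02): L.append((proj(S,box(np.array([.529,-.0507]),np.radians(y),.046,.03,z)),c))
crop(S["frame"],295,260,340,295,16,"pics/p3.png",L)
E
```

```text
(no output)
```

View pics/p3.png

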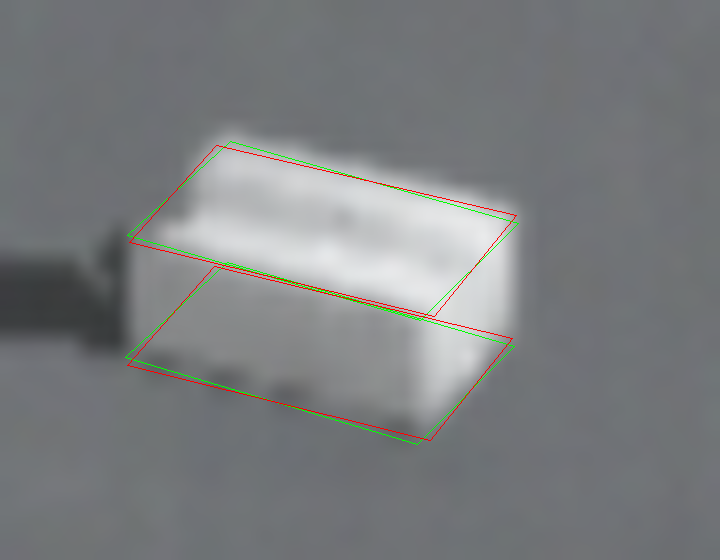

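>>> {"api": "step_arm", "payload": {
  "rows": "0 25 0 0 0 0; 0 25 0 0 0 0; 0 20 0 0 0 0; 0 10 0 0 0 0; 0 0 0 0 0 0; 0 0 0 0 0 0"
}}

```text
time: 16.9
ee_pos: [0.5295, -0.0509, 0.0154]
orientation: [-1.571, -0.001, -0.461]
contact_force: [0.8, -0.3, -0.0]
gripper_width: 0.0852
```

```bash
python3 - <<'E'
from fitbox import *
S=grab("side")
o=observe();print(o["ee_pos"],o["contact_force"])
crop(S["frame"],270,210,370,310,6,"pics/p4.png")
E
```

```text
[ 0.52989435 -0.05100454  0.01578342] [-0.26995421  0.18028398  0.153243  ]
```

View pics/p4.png

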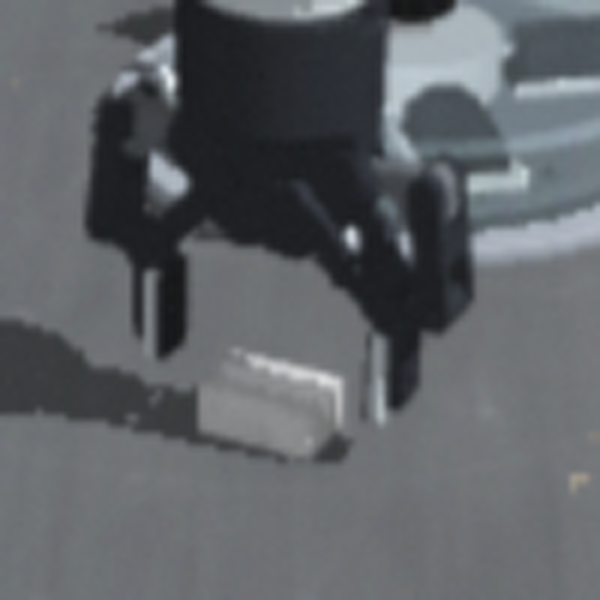

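>>> {"api": "step_arm", "payload": {
  "rows": "0 1 0 0 0 0; 0 0 0 0 0 0; 0 0 0 0 0 0; 0 0 0 0 0 0; 0 0 0 0 0 0; 0 0 0 0 0 0",
  "grip": 1
}}

```text
time: 17.55
ee_pos: [0.5296, -0.0509, 0.0146]
orientation: [-1.571, -0.001, -0.46]
contact_force: [-1.3, 0.1, 6.4]
gripper_width: 0.0439
```

>>> {"api": "step_arm", "payload": {
  "rows": "0 -10 0 0 0 0; 0 -25 0 0 0 0; 0 -30 0 0 0 0; 0 -20 0 0 0 0; 0 0 0 0 0 0; 0 0 0 0 0 0"
}}

```text
time: 18.15
ee_pos: [0.5286, -0.0506, 0.0983]
orientation: [-1.571, 0.0, -0.46]
contact_force: [-1.3, 0.6, -0.6]
gripper_width: 0.044
```

```bash
python3 - <<'E'
from plan import *
from bench import observe
o=observe();print(o)
plan([.539,-.282,.10],-26.4,n=8)
E
```

```text
{'time': 18.15, 'joint_pos': array([-3.23160819e-01,  2.02918419e-01,  1.84348446e+00,  3.80481290e-05,
        1.09533153e+00,  1.36789493e-01]), 'dq': array([-1.61132205e-03,  2.61047844e-02,  2.44103806e-02, -5.36954574e-04,
        1.31715246e-03, -3.75697466e-05]), 'joint_efforts': array([-8.02551251e-03, -3.95421660e+01, -3.09541726e+01,  2.05875149e-03,
       -5.55376383e-02,  2.60279730e-04]), 'ee_pos': array([ 0.52859124, -0.05056988,  0.09830717]), 'orientation': array([-1.57078215e+00,  1.45039658e-04, -4.59967730e-01]), 'contact_force': array([-1.28618536,  0.55918528, -0.64732329]), 'moment': array([-0.01429596,  0.01667683, -0.03802241]), 'gripper_width': 0.044035394417180136}
8 14 0 -25 0 0 0; 14 0 -26 0 0 0; 14 -1 -25 0 0 0; 14 0 -25 0 0 0; 14 0 -26 0 0 0; 14 0 -25 0 0 0; 14 0 -25 0 0 0; 14 -1 -26 0 0 0
end [ 0.5388 -0.2822  0.1003] -26.35
```

>>> {"api": "step_arm", "payload": {
  "rows": "14 0 -25 0 0 0; 14 0 -26 0 0 0; 14 -1 -25 0 0 0; 14 0 -25 0 0 0; 14 0 -26 0 0 0; 14 0 -25 0 0 0; 14 0 -25 0 0 0; 14 -1 -26 0 0 0; 0 15 0 0 0 0; 0 15 0 0 0 0; 0 0 0 0 0 0; 0 0 0 0 0 0"
}}

```text
time: 19.35
ee_pos: [0.5382, -0.2804, 0.0688]
orientation: [-1.57, 0.004, -0.459]
contact_force: [1.3, 0.3, -0.5]
gripper_width: 0.044
```

```bash
python3 - <<'E'
from fitbox import *
S=grab("side");T=grab("top")
o=observe();print(o["ee_pos"],np.degrees(o["orientation"]),o["contact_force"],o["gripper_width"])
x=[.539,-.282,np.radians(-26.4)]
zb=o["ee_pos"][2]-.0146
p=o["ee_pos"][:2];y=o["orientation"][2]
L=[(proj(S,box(p,y,.046,.03,zb)),(0,255,0)),(proj(S,box(p,y,.046,.03,zb+.02)),(0,255,0))]+shov(S,x)
crop(S["frame"],260,270,360,370,6,"pics/q0.png")
crop(S["frame"],260,270,360,370,6,"pics/q1.png",L)
crop(T["frame"],380,190,460,270,6,"pics/q2.png")
E
```

```text
[ 0.53936153 -0.2815103   0.07068342] [-8.99974606e+01 -6.75910755e-04 -2.62881073e+01] [-0.38207858 -0.54342761 -1.15788157] 0.04381114786247142
```

View pics/q1.png

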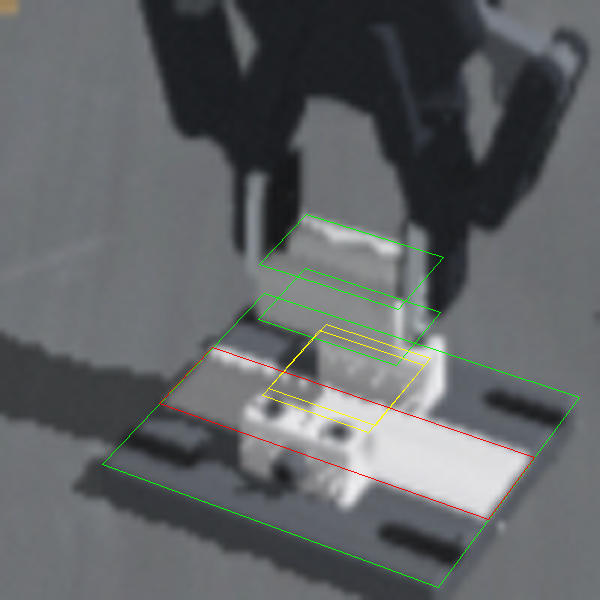

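View pics/q0.png

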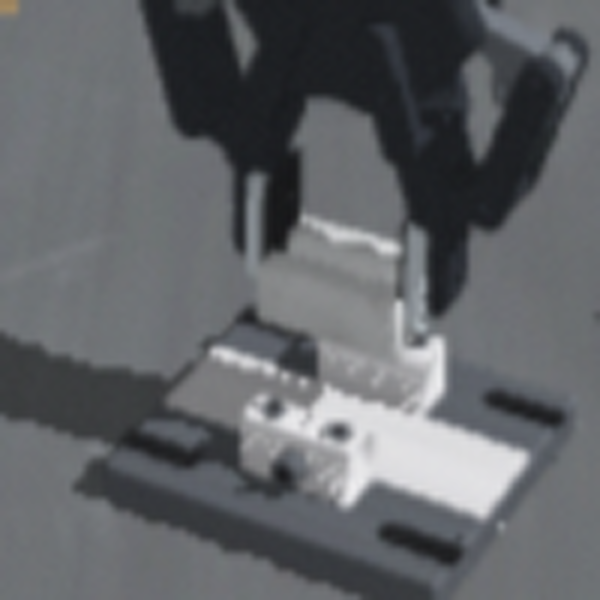

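View pics/q2.png

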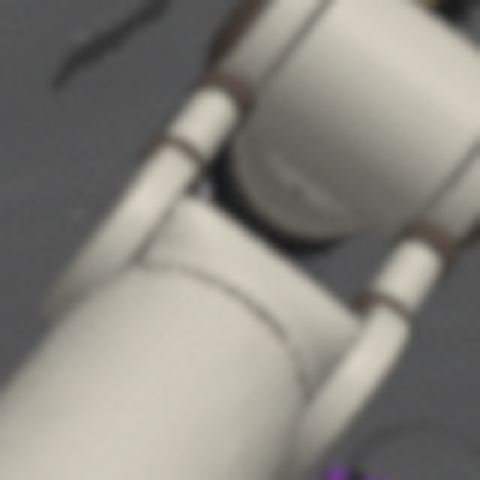

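>>> {"api": "step_arm", "payload": {
  "rows": "0 10 0 0 0 0; 0 8 0 0 0 0; 0 0 0 0 0 0; 0 0 0 0 0 0; 0 0 0 0 0 0"
}}

```text
time: 19.95
ee_pos: [0.5393, -0.2824, 0.0528]
orientation: [-1.571, -0.0, -0.46]
contact_force: [0.6, 0.3, -1.0]
gripper_width: 0.0438
```

>>> {"api": "step_arm", "payload": {
  "rows": "0 2 0 0 0 0; 0 2 0 0 0 0; 0 2 0 0 0 0; 0 2 0 0 0 0; 0 0 0 0 0 0"
}}

```text
time: 20.45
ee_pos: [0.5389, -0.2822, 0.0442]
orientation: [-1.571, 0.001, -0.46]
contact_force: [0.0, 0.5, -1.2]
gripper_width: 0.0442
```

>>> {"api": "step_arm", "payload": {
  "rows": "0 2 0 0 0 0; 0 2 0 0 0 0; 0 2 0 0 0 0; 0 2 0 0 0 0; 0 0 0 0 0 0"
}}

```text
time: 20.95
ee_pos: [0.539, -0.2823, 0.0363]
orientation: [-1.571, 0.0, -0.46]
contact_force: [-0.0, -1.1, -2.5]
gripper_width: 0.0438
```

>>> {"api": "step_arm", "payload": {
  "rows": "0 2 0 0 0 0; 0 2 0 0 0 0; 0 1.5 0 0 0 0; 0 1 0 0 0 0; 0 0 0 0 0 0; 0 0 0 0 0 0"
}}

```text
time: 21.55
ee_pos: [0.5391, -0.2824, 0.03]
orientation: [-1.571, -0.0, -0.46]
contact_force: [0.1, -2.9, -1.1]
gripper_width: 0.0442
```

>>> {"api": "step_arm", "payload": {
  "rows": "0 0.7 0 0 0 0; 0 0.5 0 0 0 0; 0 0.4 0 0 0 0; 0 0 0 0 0 0; 0 0 0 0 0 0"
}}

```text
time: 22.05
ee_pos: [0.5392, -0.2824, 0.0286]
orientation: [-1.571, -0.0, -0.46]
contact_force: [-1.3, -2.1, 0.6]
gripper_width: 0.044
```

>>> {"api": "step_arm", "payload": {
  "rows": "0 0.3 0 0 0 0; 0 0.3 0 0 0 0; 0 0 0 0 0 0"
}}

```text
time: 22.35
ee_pos: [0.5392, -0.2824, 0.0286]
orientation: [-1.571, 0.0, -0.46]
contact_force: [-2.3, -1.2, 6.1]
gripper_width: 0.0438
```

Seated (6 N, height no longer changing). Releasing, then rising and backing away so the cameras can see.

>>> {"api": "step_arm", "payload": {
  "rows": "0 0 0 0 0 0; 0 0 0 0 0 0; 0 0 0 0 0 0; 0 0 0 0 0 0; 0 -10 0 0 0 0; 0 -30 0 0 0 0; 0 -40 0 0 0 0; 0 -40 0 0 0 0; 0 -40 0 0 0 0; 0 0 0 0 0 0",
  "grip": 0
}}

```text
time: 23.35
ee_pos: [0.5425, -0.2848, 0.1964]
orientation: [-1.574, -0.014, -0.46]
contact_force: [0.6, -1.2, 0.7]
gripper_width: 0.0852
```

```bash
python3 - <<'E'
from plan import *
plan([.42,-.02,.2],-26.4,n=8)
E
```

```text
8 -28 0 23 0 0 0; -29 -1 23 0 0 0; -28 0 23 0 0 0; -29 -1 22 0 0 0; -28 0 23 0 0 0; -28 -1 23 0 0 0; -29 0 23 0 0.1 0; -28 -1 23 0 0 0
end [ 0.4203 -0.0201  0.2004] -26.44
```

>>> {"api": "step_arm", "payload": {
  "rows": "-28 0 23 0 0 0; -29 -1 23 0 0 0; -28 0 23 0 0 0; -29 -1 22 0 0 0; -28 0 23 0 0 0; -28 -1 23 0 0 0; -29 0 23 0 0 0; -28 -1 23 0 0 0; 0 0 0 0 0 0"
}}

```text
time: 24.25
ee_pos: [0.4152, -0.0145, 0.1916]
orientation: [-1.57, 0.001, -0.456]
contact_force: [-0.3, -0.8, 0.1]
gripper_width: 0.0856
```

```bash
python3 - <<'E'
from fitbox import *
S=grab("side","pics/sideF.png");T=grab("top","pics/topF.png")
o=observe();print(o["ee_pos"],o["time"])
x=[.539,-.282,np.radians(-26.4)];xt=[.5374,-.2823,np.radians(-26.4)]
crop(T["frame"],385,195,450,265,8,"pics/f1.png",[(proj(T,box(xt[:2],xt[2],.046,.03,.034)),(0,255,0))])
crop(S["frame"],265,310,365,380,8,"pics/f2.png",[(proj(S,box(x[:2],x[2],.046,.03,.034)),(0,255,0))])
E
```

```text
[ 0.41692554 -0.01725123  0.19209777] 24.35
```

View pics/f1.png

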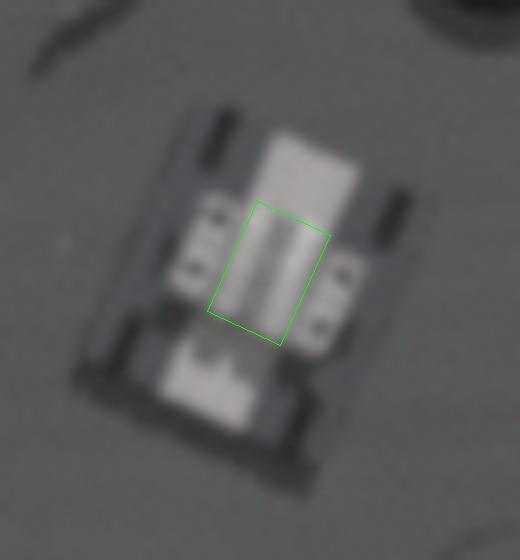

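View pics/f2.png

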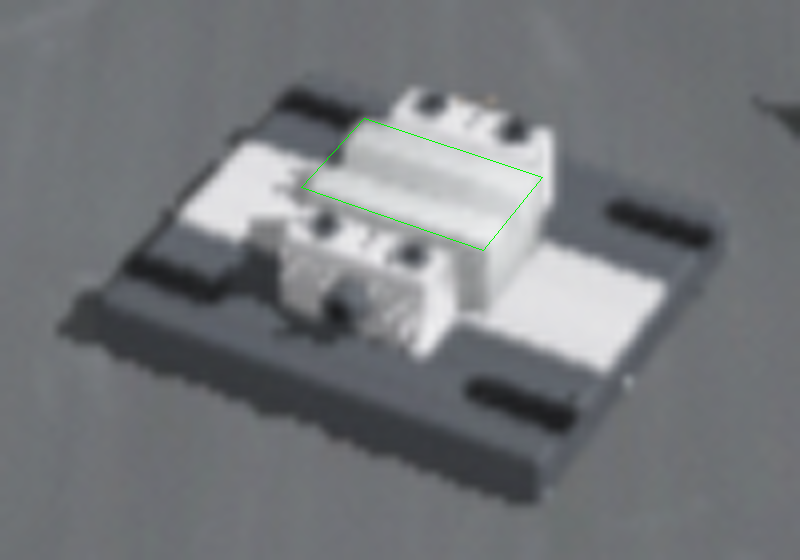

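View pics/topF.png

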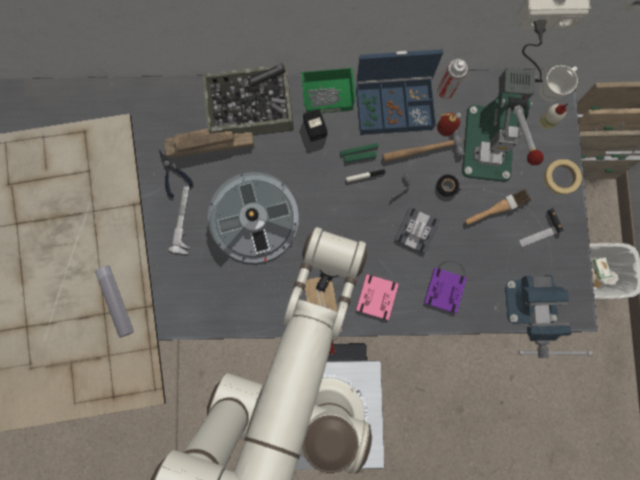

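>>> {"api": "step_arm", "payload": {
  "rows": "0 -30 0 0 0 0; 0 -30 0 0 0 0; 0 0 0 0 0 0; 0 0 0 0 0 0"
}}

```text
time: 24.75
ee_pos: [0.4177, -0.0186, 0.2524]
orientation: [-1.571, -0.002, -0.461]
contact_force: [-0.4, -0.1, -0.4]
gripper_width: 0.0852
```

```bash
python3 - <<'E'
from fitbox import *
from fitp import fitp
S=grab("side","pics/sideG.png");T=grab("top")
a=np.radians(-26.4);u=np.array([np.cos(a),np.sin(a)])
for D,c in((T,(.5374,-.2823)),(S,(.539,-.2816))):
    d,f=fitbox(D,c,a,.046,.030,.034,rng=.006,ry=5);e=d[:2]-c
    print(d[:2],np.degrees(d[2]),f,"along",e@u*1e3,"across",e@[-u[1],u[0]]*1e3)
print(fitp(T)[0],observe()["contact_force"],observe()["ee_pos"])
E
```

```text
[ 0.53994034 -0.28238416] -23.815727090629267 -33.872528076171875 along 2.3128324084598697 across 1.0541441637005062
[ 0.54357481 -0.28313511] -21.436325970083644 -73.85897827148438 along 4.780269792339513 across 0.6591083259972057
(160.4, np.float64(-1.0), np.float64(-0.5), np.float64(14.5)) [-0.00054047 -0.07307773  0.39241975] [ 0.41659445 -0.01796122  0.2507827 ]
```

View pics/sideG.png

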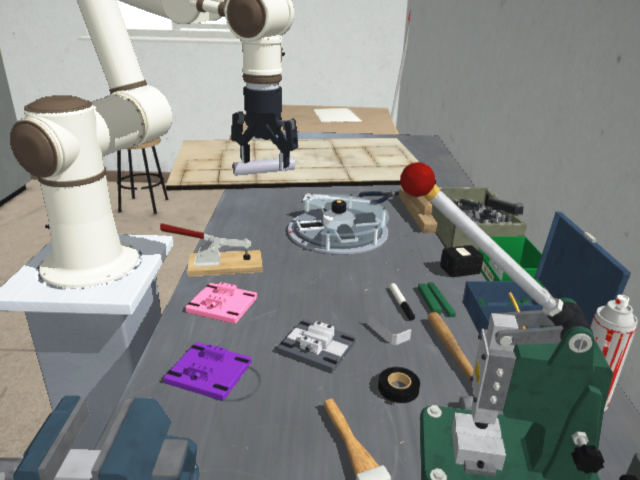

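```bash
python3 - <<'E'
from fitbox import *
T=grab("top");S=grab("side")
def f(D,c,nm,r,s):
    a=np.radians(-26.4);L=[]
    for w,l,col in((.030,.046,(0,255,0)),):
        L.append((proj(D,box(np.array(c),a,l,w,.034)),col))
    k=np.array([np.cos(a),np.sin(a)]);v=np.array([-k[1],k[0]])
    for sg in(1,-1):
        L.append((proj(D,box(np.array(c)+sg*.0285*v,a,.036,.016,.034)),(0,255,255)))
    crop(D["frame"],*r,s,nm,L);crop(D["frame"],*r,s,nm.replace(".png","n.png"))
    A=cv2.imread(nm);B=cv2.imread(nm.replace(".png","n.png"));cv2.imwrite(nm,np.hstack([B,A]))
f(T,(.5374,-.2823),"pics/z1.png",(400,212,433,246),12)
f(S,(.539,-.2816),"pics/z2.png",(296,316,340,358),9)
E
```

```text
(no output)
```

View pics/z1.png

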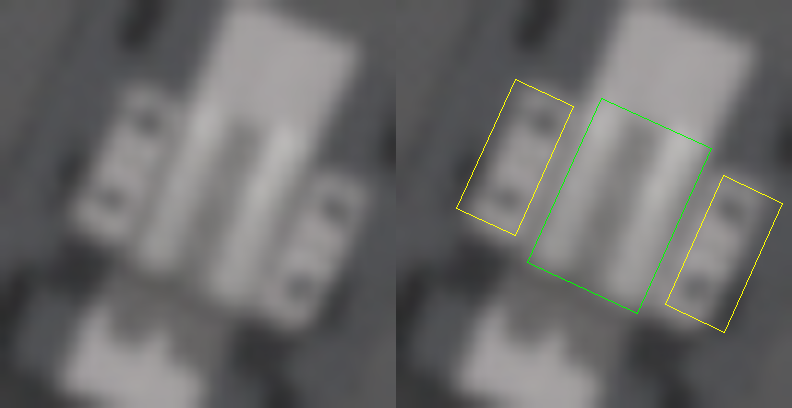

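View pics/z2.png

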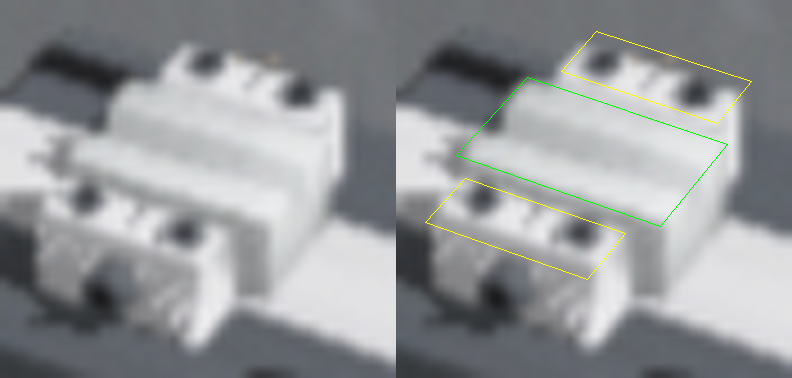

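```bash
python3 - <<'E'
from bench import *
print(sign_off())
E
```

```text
the job is handed in; nothing more can be done
None
```

The light grey V-groove die now sits in the steel die shoe, flat on the seat and groove up, and the job is handed in at about 25 s.

**What I did:**
- Turned the rack 89.5° clockwise by its knob, which brought the die's pocket to the middle of the opening.
- Took the die out across its width and set it down on the bare bench between the rack and the shoe.
- Took it again by its two ends and lowered it between the cheeks until it touched the seat at about 6 N.
- Opened the gripper, lifted clear and moved the arm away.

**Last checks:**
- **Rack:** the turning plate measures 14.5°, in line with the opening (14.5° from the arrow and cover screws).
- **Die:** its top is level with the cheeks. Measured by eye against the cheek holes, it is centred lengthwise to about 1 mm in both camera views.
- **Other dies and bystanders:** in the final pictures the other three dies are in their pockets and nothing else has visibly moved.
- **Arm:** it was clear of everything, with no force reading.

**One check disagreed:** the automatic outline fit of the seated die put it 2.3 mm (top camera) and 4.8 mm (side camera) off lengthwise, and rotated by 2.5 to 5°. I discounted it because bright die on bright cheeks and seat gives it no clear edge. The cheek-hole measurement and the robot's own position at release both say the die is centred.

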